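# Unload the small screen press

## Task

The print run is finished: stand the squeegee blade up in the steel wash-up tray, then swing the counterweighted screen up past its balance point and let go so that it rests open by itself. Take every dry printed tag out of the press - slide it along its pocket until it sticks out over the front edge of the platen and can be taken by its sides - and lay them all flat, print up, inside the plywood crate. Then lower the empty screen gently all the way down again, without letting it drop, and leave the other things on the bench where they are.

Things in the scene. Friction and masses are not known exactly. Their poses are not given: they have to be found in the camera images.
- press: Tabletop screen press, fixed. Origin on the bench under the middle of the platen's front edge (nearest the robot); x runs from that edge back to the hinge, y along the edge, z up. Platen: white board x 0..170, y -136..136 mm, top face at z 55, underside at z 37, nothing under its front 60 mm. Blue guide strips and a back stop, 4 mm high, divide it into four pockets.
- screen (a joint): Angle of the printing screen: 0 = down over the platen, 1.35 = fully open at its stop. No spring: gravity and a steel counterweight behind the hinge. Down, about 1.1 N up at the handle lifts it; past the balance point, about 0.5 rad, it goes on to the stop by itself and stays; below that it falls shut if let go.
- screen_handle (a point): Middle of the screen's red round handle bar, 12 mm thick, 110 mm long along press y; its axis is 45 mm in front of the frame and 280 mm from the hinge axis. Screen down: press x -65, z 73.5 mm; fully open: press x 154, z 347 mm. The screen: aluminium frame of 25 mm square tube; down, it spans press x -20..200, y -165..165, z 61..86 mm, with a see-through mesh, upper face z 64.
- screen_hinge (a point): Middle of the screen's hinge axis, parallel to press y, at press x 215, z 73.5 mm.
- squeegee: Hand squeegee standing blade up: wooden handle block 40 (x) x 130 (y) x 40 mm high, orange rubber blade 7 mm thick and 22 mm high along the middle of its top; about 0.18 kg. Origin at the centre of the underside of the wood, z up. Starts standing on the mesh inside the frame, whose tubes rise 22 mm above the mesh.
- wash_tray: Steel wash-up tray, fixed, 212 (x) x 162 (y) x 22 mm high, walls and floor 4 mm. Origin at the centre of its underside. Stands left or right of the press.
- crate: Shallow open plywood crate, loose, 0.6 kg, 200 (x) x 172 (y) x 34 mm high, walls 6 mm, inner floor about 6 mm up. Origin at the centre of its underside. Stands on the other side of the press.
- tag0: Printed plywood tag 96 x 54 x 3 mm (15 g), pale wood with a dark flower and thin border on top; dry. A fingertip pressing on it from above with some newtons drags it along. Origin at the centre of its underside, x along the 96 mm side, z up out of the printed face. Starts lying in one pocket of the press, its front end 12 to 47 mm behind the platen's front edge; absent (None) in some starts.
- tag1: Printed plywood tag 96 x 54 x 3 mm (15 g), pale wood with a dark flower and thin border on top; dry. A fingertip pressing on it from above with some newtons drags it along. Origin at the centre of its underside, x along the 96 mm side, z up out of the printed face. Starts lying in one pocket of the press, its front end 12 to 47 mm behind the platen's front edge; absent (None) in some starts.
- tag2: Printed plywood tag 96 x 54 x 3 mm (15 g), pale wood with a dark flower and thin border on top; dry. A fingertip pressing on it from above with some newtons drags it along. Origin at the centre of its underside, x along the 96 mm side, z up out of the printed face. Starts lying in one pocket of the press, its front end 12 to 47 mm behind the platen's front edge; absent (None) in some starts.
- tag3: Printed plywood tag 96 x 54 x 3 mm (15 g), pale wood with a dark flower and thin border on top; dry. A fingertip pressing on it from above with some newtons drags it along. Origin at the centre of its underside, x along the 96 mm side, z up out of the printed face. Starts lying in one pocket of the press, its front end 12 to 47 mm behind the platen's front edge; absent (None) in some starts.
- pocket0 (a point): Front end of a pocket: on the platen's top face, at its front edge, in the pocket's middle (press x 0, y -97.5, z 55 mm); x points back along the pocket. The pocket is 57 mm wide, 160 mm long, open only at the front, between strips 4 mm high: 1.5 mm beside a tag, so fingers cannot take its sides there.
- pocket1 (a point): Front end of a pocket: on the platen's top face, at its front edge, in the pocket's middle (press x 0, y -32.5, z 55 mm); x points back along the pocket. The pocket is 57 mm wide, 160 mm long, open only at the front, between strips 4 mm high: 1.5 mm beside a tag, so fingers cannot take its sides there.
- pocket2 (a point): Front end of a pocket: on the platen's top face, at its front edge, in the pocket's middle (press x 0, y 32.5, z 55 mm); x points back along the pocket. The pocket is 57 mm wide, 160 mm long, open only at the front, between strips 4 mm high: 1.5 mm beside a tag, so fingers cannot take its sides there.
- pocket3 (a point): Front end of a pocket: on the platen's top face, at its front edge, in the pocket's middle (press x 0, y 97.5, z 55 mm); x points back along the pocket. The pocket is 57 mm wide, 160 mm long, open only at the front, between strips 4 mm high: 1.5 mm beside a tag, so fingers cannot take its sides there.
- ink_red: Bystander: white ink jar with red cap, 62 mm across, 75 mm high, on the left. Origin at the centre of its underside.
- ink_blue: Bystander: white ink jar with blue cap, 62 mm across, 75 mm high, on the right. Origin at the centre of its underside.
- tape_roll: Bystander: roll of tape lying flat, 90 mm across, 24 mm high, between robot and press. Origin at the centre of its underside.
- scraper: Bystander: small black scraper lying flat, 28 x 135 mm, 14 mm high, between robot and press. Origin at the centre of its underside.
- glue: Bystander: white glue bottle with orange cap, 48 mm across, 130 mm high, far left. Origin at the centre of its underside.
- pen_tin: Bystander: green tin of pens, 76 mm across, 160 mm high, far right. Origin at the centre of its underside.
Not all that is in view belongs to the job. Of the things like the squeegee, leave any that is purple; of the rest the smaller one is meant.

How it is judged:
On the way, in this order (a step that is already met when the one before it is completed fails the run):
1. the squeegee stands blade up in the wash-up tray, let go (x of squeegee in the frame of wash_tray between -0.09 and 0.09 m and y of squeegee in the frame of wash_tray between -0.065 and 0.065 m and z of squeegee in the frame of wash_tray between -0.005 and 0.012 m and angle between squeegee's own z axis and vertical below 0.2 rad and linear speed of squeegee below 0.05 m/s and contact force between the fingers and anything else below 0.3 N), for 0.2 s.
2. the screen rests open by itself, not held (value of joint screen above 1.2 rad and contact force between the fingers and anything else below 0.3 N), for 0.5 s.
3. every tag lies flat in the crate, print up, let go, the screen still open (x of tag0 in the frame of crate between -0.065 and 0.065 m and y of tag0 in the frame of crate between -0.065 and 0.065 m and z of tag0 in the frame of crate between -0.002 and 0.026 m and angle between each of tag0, tag1, tag2, tag3's own z axis and vertical below 0.15 rad and linear speed of each of tag0, tag1, tag2, tag3 below 0.05 m/s and x of tag1 in the frame of crate between -0.065 and 0.065 m and y of tag1 in the frame of crate between -0.065 and 0.065 m and z of tag1 in the frame of crate between -0.002 and 0.026 m and x of tag2 in the frame of crate between -0.065 and 0.065 m and y of tag2 in the frame of crate between -0.065 and 0.065 m and z of tag2 in the frame of crate between -0.002 and 0.026 m and x of tag3 in the frame of crate between -0.065 and 0.065 m and y of tag3 in the frame of crate between -0.065 and 0.065 m and z of tag3 in the frame of crate between -0.002 and 0.026 m and contact force between the fingers and anything else below 0.3 N and value of joint screen above 1.1 rad), for 0.2 s.
At the end, for the whole second after the job is handed in: The screen is fully down (within 0.04 rad) and still; every tag lies flat (within 0.15 rad), print up, on the floor of the crate or on other tags in it; the squeegee stands blade up (within 0.2 rad) on the floor of the wash-up tray (value of joint screen below 0.04 rad and velocity of joint screen between -0.05 and 0.05 rad/s and x of tag0 in the frame of crate between -0.065 and 0.065 m and y of tag0 in the frame of crate between -0.065 and 0.065 m and z of tag0 in the frame of crate between -0.002 and 0.026 m and angle between each of tag0, tag1, tag2, tag3's own z axis and vertical below 0.15 rad and linear speed of each of tag0, tag1, tag2, tag3, squeegee below 0.05 m/s and x of tag1 in the frame of crate between -0.065 and 0.065 m and y of tag1 in the frame of crate between -0.065 and 0.065 m and z of tag1 in the frame of crate between -0.002 and 0.026 m and x of tag2 in the frame of crate between -0.065 and 0.065 m and y of tag2 in the frame of crate between -0.065 and 0.065 m and z of tag2 in the frame of crate between -0.002 and 0.026 m and x of tag3 in the frame of crate between -0.065 and 0.065 m and y of tag3 in the frame of crate between -0.065 and 0.065 m and z of tag3 in the frame of crate between -0.002 and 0.026 m and x of squeegee in the frame of wash_tray between -0.09 and 0.09 m and y of squeegee in the frame of wash_tray between -0.065 and 0.065 m and z of squeegee in the frame of wash_tray between -0.005 and 0.012 m and angle between squeegee's own z axis and vertical below 0.2 rad); the robot touches nothing.
It fails at once if the screen is let drop (closes faster than 1.5 rad/s) (velocity of joint screen below -1.5 rad/s).
It fails at once if another thing on the bench is shifted by more than 3 cm or tipped over (distance of any of ink_red, ink_blue, tape_roll, scraper, glue, pen_tin from where it was at the start of the episode above 0.03 m or angle between any of ink_red, ink_blue, tape_roll, scraper, glue, pen_tin's own z axis and vertical above 0.5 rad).
Of tag0, tag1, tag2, tag3 only 2 to 4 are there at a start; the rules pass over those that are not, and their reading is None.
At some moment in a run one of squeegee, crate may be knocked a few centimetres aside while the robot is not near it.
It also fails if it takes over 210 s, if anything falls off the work surface, if the arm or the gripper's body presses on something with over 40 N, if the wrist force passes 120 N, or if a joint passes its speed limit or range.

## Robot

A 7-joint arm with a two-finger parallel gripper is mounted at the origin on the work surface. World frame = base frame: x ahead of the robot, y to its left, z up, the work surface at z = 0. Lengths are in m, angles in rad, forces in N, time in s.
With the tool pointing down it reaches from about 0.4 to 0.875 m from the base axis. Payload 19.3 kg.
Tool frame: the origin (TCP) lies midway between the tips of the shut fingers; the grasp point (between the pads) lies 19 mm behind it (bot.pinch_z is the distance from the TCP to the grasp point, in m); z points along the fingers, y is the line along which they close (so a half turn about z gives the same grasp; the last joint's range is limited). The gripper opens to 85 mm and grips with 20 to 120 N. Pads are 22 mm wide; open, the fingers measure 114 mm over their backs; the gripper's body (76 mm by 85 mm) begins 54 mm behind the grasp point. The pads swing forward as they close: fully open they stand 13 mm farther back than shut.
Start: joints at [1.23, 0.521, -0.036, 1.599, 0.021, 1.021, -0.113], TCP at [0.167, -0.602, 0.231] pointing down, gripper open.
Joint ranges: [-2.91, 2.91], [-0.3, 2.13], [-1.5, 1.42], [0.17, 2.43], [-1.26, 4.41], [0.16, 1.93], [-2.52, 2.52]. Speed limits (rad/s): [1.89, 1.89, 2.39, 2.39, 3.01, 3.01, 3.01].

## Interface

Orientations are given as [roll, pitch, yaw] about the fixed x, y, z axes, in that order (R = Rz(yaw) Ry(pitch) Rx(roll)).
In Python, from workcell import observe, viewer, bot gives the robot as it stands. The module is installed in compiled form; this text tells all that it offers.
- The arm moves only by the tool play_rows, never from a script. Its argument "motion" is a list of rows, each a list of 7 numbers: the shift along the tool's x, y, z in cm, then the turn, a rotation vector about the tool's x, y, z in rad, then the opening, from -1 (shut) to 1 (fully open), so that 0 is half open. A call has exactly 5 rows; each row is the pose to reach, as a shift and turn from the pose commanded when the call began, along the tool's axes at that moment; what a row does not reach only later rows make up. A row lasts 1/10 s, in which the tool goes at most 50 mm and 8.59 degrees, less where a joint would pass 70% of its speed; a pose out of reach is approached as far as the arm can. A call with a gripper value outside its range is refused whole. The fingers move at their own pace and stop on an object; "squeeze" is the grip in N (left out, the last holds). Time passes only in rows, so rows that repeat a pose let the fingers close, or fill a call up. It gives the time, the measured TCP pose, the force, the opening and the grip force at its end, in the units of the state.
- observe(): the state, without advancing time (a new reading comes with each control period).
- viewer.grab_frame(name): name is "side" or "top"; returns (picture, depth): 384x512x3 uint8, red, green, blue; 384x512 float32, m along the optical axis (not along the pixel's ray), 0 where there is no reading.
- viewer.camera_info(name): a dict with "fx", "fy", "cx", "cy" (pixels), "R" (3x3) and "t" (3): a world point X has camera coordinates R X + t. Camera axes: x right, y down, z forward; pixel columns grow to the right and rows downward; lengths in m; the calibration is good to about 2 mm. A picture is of the moment at which its call begins. camera_info takes no time and is no camera call.
- bot.job_done(): hands the job in; it is judged then, once.
The state is a dict: "clock": time; "qpos": joint angles; "qd": joint speeds; "joint_efforts": joint torques, N m; "position": TCP position; "tool_rot": TCP orientation; "force": force on the tool from outside, world axes, zero at the start; "moment": the same for the moment, N m; "grip_width": finger opening in m; "finger_force": force on a finger pad.
Only numpy, scipy, OpenCV 4.12 (cv2) and the standard library are available. Lean on these libraries where they do the work, as an engineer would, in place of code of your own. Each camera call takes 0.05 s, during which the arm holds its last target. There are 200 camera calls.

## Working session

There is one attempt and no reset: what is moved stays moved. The work goes in short steps, Python scripts to look and compute and a tool call to move; the robot and the scene stay as the last step left them, time stands still between calls to the robot, and variables do not carry over. Pictures are saved under pics/ and viewed, at most 17 in all, crops included, and the job is handed in when it is done.

Besides the shell and the picture viewer there is one more tool, called as name(argument=value, ...), one argument or row to a line, values as JSON. play_rows: Moves the arm, as the interface text tells. Its arguments: {"type":"object","properties":{"motion":{"type":"array"},"squeeze":{"type":"number"}},"required":["motion"]}

```bash
mkdir -p pics
python3 - <<'E'
from workcell import observe, viewer, bot
import cv2, numpy as np
s=observe(); print({k:np.round(v,3) for k,v in s.items()}, bot.pinch_z)
for n in("side","top"):
    p,d=viewer.grab_frame(n); cv2.imwrite(f"pics/{n}0.png",cv2.resize(p[:,:,::-1],(800,600))); np.savez(f"{n}0.npz",p=p,d=d)
    print(n,viewer.camera_info(n))
E
```

```text
{'clock': np.float64(0.0), 'qpos': array([ 1.23 ,  0.522, -0.036,  1.6  ,  0.021,  1.021, -0.113]), 'qd': array([-0.   , -0.   , -0.001,  0.001,  0.001,  0.001, -0.001]), 'joint_efforts': array([-1.0000e-03, -9.2709e+01,  1.9790e+00, -3.6991e+01,  1.8000e-02,
        8.0000e-03,  0.0000e+00]), 'position': array([ 0.167, -0.602,  0.231]), 'tool_rot': array([-3.14 ,  0.   ,  0.271]), 'force': array([-0.25 , -0.157, -0.403]), 'moment': array([ 0.021, -0.018,  0.011]), 'finger_force': np.float64(0.0), 'grip_width': np.float64(0.085)} 0.0187
side {'fx': 430.06434085819967, 'fy': 430.06434085819967, 'cx': 258.7410067684753, 'cy': 197.3896213653236, 'R': array([[-0.98722113, -0.15865877, -0.01489404],
       [-0.11358392,  0.76613405, -0.63256408],
       [ 0.11177267, -0.6227889 , -0.77436481]]), 't': array([0.46534385, 0.1009079 , 1.17960896])}
top {'fx': 457.06173805635774, 'fy': 457.06173805635774, 'cx': 254.51286554140077, 'cy': 185.962475936813, 'R': array([[-0.02544287, -0.99966899,  0.00381819],
       [-0.98852885,  0.02459017, -0.14901692],
       [ 0.14887371, -0.00756581, -0.98882727]]), 't': array([-0.0095082 ,  0.46986284,  1.56968635])}
```

View pics/top0.png

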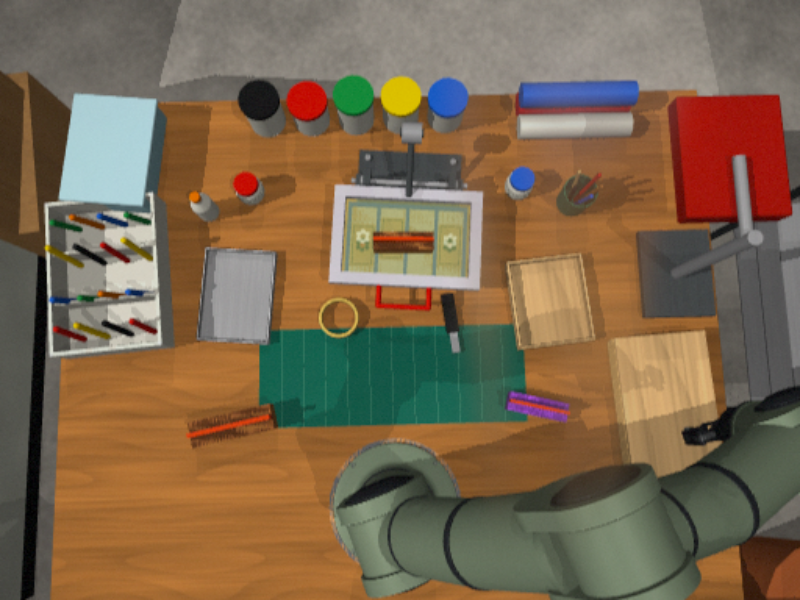

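View pics/side0.png

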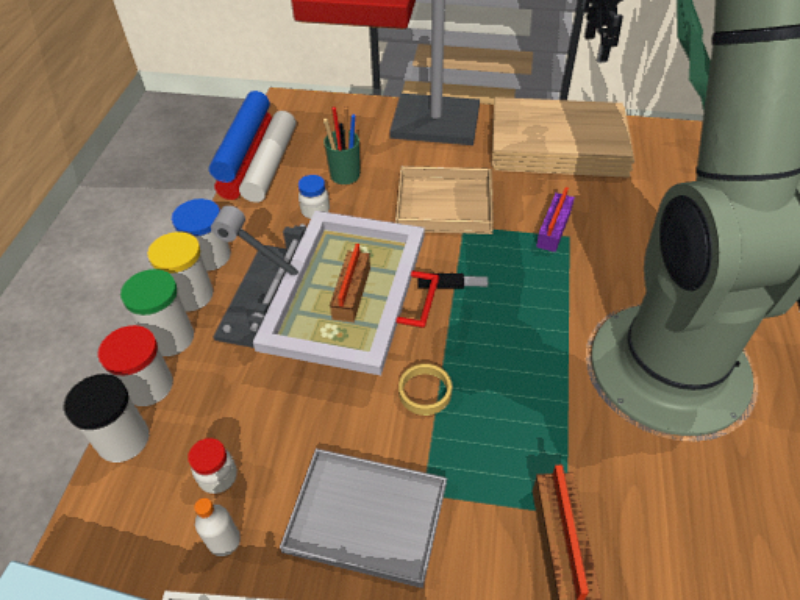

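The top view (800x600 scale) offers three things like a squeegee:
- A small wooden one on the mesh at (403,242).
- A large wooden one at (230,426).
- A purple one at (538,405).

The smaller wooden one on the mesh is meant. The tray is left at (237,295), the crate right at (551,301), and tags are visible at (362,237) and (450,242). Next I check the choice in a crop and measure.

```bash
cat > h.py <<'E'
import cv2, numpy as np
from workcell import observe, viewer, bot
def grab(n,save=None,crop=None,k=4):
    p,d=viewer.grab_frame(n)
    if save:
        q=p if crop is None else p[crop[1]:crop[3],crop[0]:crop[2]]
        cv2.imwrite("pics/"+save,cv2.resize(q[:,:,::-1],None,fx=k,fy=k,interpolation=cv2.INTER_CUBIC))
    return p,d
def cloud(n,d):
    c=viewer.camera_info(n); v,u=np.indices(d.shape)
    X=np.stack([(u-c['cx'])/c['fx']*d,(v-c['cy'])/c['fy']*d,d],-1)
    return (X-c['t'])@c['R']      # R^T (X-t)
def ray(n,u,v,z):
    c=viewer.camera_info(n); r=c['R'].T@np.array([(u-c['cx'])/c['fx'],(v-c['cy'])/c['fy'],1]); o=-c['R'].T@c['t']
    return o+r*(z-o[2])/r[2]
def rect(P):  # points Nx2 -> centre mm, sizes, angle deg
    (c,s,a)=cv2.minAreaRect((P*1000).astype(np.float32)); return np.round(c,1),np.round(s,1),round(a,2)
def hsv(p): return cv2.cvtColor(p,cv2.COLOR_RGB2HSV)
def box(W,lo,hi): return np.all((W>lo)&(W<hi),-1)
def biggest(m):
    n,l,s,_=cv2.connectedComponentsWithStats(m.astype(np.uint8)); return l==1+np.argmax(s[1:,4])
E
python3 - <<'E'
from h import *
for n in("side","top"):
    f=np.load(n+"0.npz");p,d=f['p'],f['d'];W=cloud(n,d);H=hsv(p)
    if n=="top": cv2.imwrite("pics/c0.png",cv2.resize(p[110:205,195:325,::-1],None,fx=5,fy=5))
    def at(u,v): return np.round(W[int(v*.64),int(u*.64)],3)
    if n=="top": print([at(*q) for q in[(237,295),(551,301),(403,242),(362,237),(450,242),(405,283),(230,426)]])
    fr=(H[...,1]<40)&(H[...,2]>150)&(d>0)&box(W,(.35,-.25,.078),(.85,.25,.1))
    fr=biggest(fr); print(n,"frame",rect(W[fr][:,:2]),np.median(W[fr][:,2]))
    bl=(H[...,1]>170)&((H[...,0]<12)|(H[...,0]>174))&(H[...,2]>120)&box(W,(.5,-.15,.105),(.75,.15,.15))
    bl=biggest(bl); print("blade",rect(W[bl][:,:2]),np.percentile(W[bl][:,2],[5,50,95]))
    ha=(H[...,1]>170)&((H[...,0]<8)|(H[...,0]>172))&box(W,(.35,-.15,.05),(.55,.15,.1)); ha=biggest(ha)
    print("handle",rect(W[ha][:,:2]),np.percentile(W[ha][:,2],[5,50,95]))
    tr=box(W,(.35,.2,.017),(.75,.6,.04))&(d>0); tr=biggest(tr); print("tray rim",rect(W[tr][:,:2]),np.median(W[tr][:,2]))
    cr=box(W,(.3,-.5,.028),(.75,-.2,.045))&(d>0); cr=biggest(cr); print("crate rim",rect(W[cr][:,:2]),np.median(W[cr][:,2]))
E
```

```text
side frame (array([586.4, -38.9]), array([337.4, 221.8]), 85.73) 0.08603603042702278
blade (array([576.2, -30.5]), array([132.2,  14.5]), 88.27) [0.11013226 0.12540035 0.1289965 ]
handle (array([450.5, -27. ]), array([123.9,  49.7]), 85.54) [0.0734496  0.07834633 0.08181399]
tray rim (array([474.3, 349.4]), array([163.5, 212. ]), 85.08) 0.021693027893559685
crate rim (array([ 442.9, -358.4]), array([200.2, 182.1]), 5.62) 0.03297861704712576
[array([0.477, 0.349, 0.   ]), array([ 0.443, -0.369,  0.006]), array([ 0.569, -0.032,  0.103]), array([0.592, 0.058, 0.056]), array([ 0.575, -0.141,  0.061]), array([ 0.478, -0.037,  0.087]), array([0.183, 0.343, 0.08 ])]
top frame (array([584.7, -42.5]), array([330. , 221.3]), 85.7) 0.08575403451353349
blade (array([570.3, -35.1]), array([127.4,  11.3]), 88.42) [0.11616883 0.12349217 0.13032257]
handle (array([448.2, -31.4]), array([120. ,  47.5]), 86.52) [0.07265105 0.07865129 0.08429756]
tray rim (array([528.5, 502.4]), array([339. ,   6.5]), 4.45) 0.029345457200265504
crate rim (array([ 516.2, -397.2]), array([195.8, 100. ]), 54.89) 0.03351407003130703
```

View pics/c0.png

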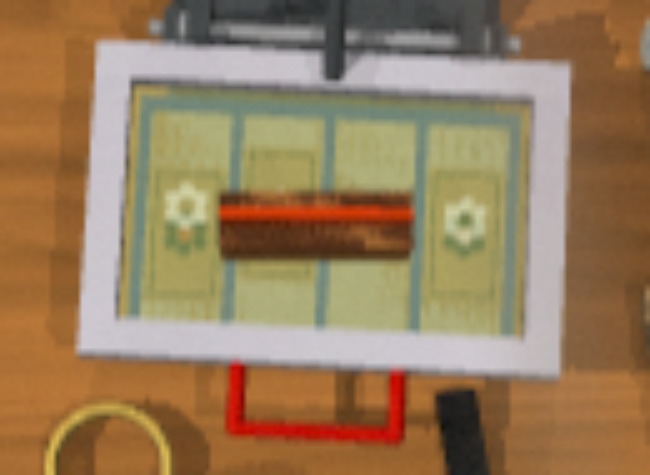

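The crop shows brown wood with an orange blade, so it is the right squeegee. Tags are seen in pockets 3, 2 (partly hidden) and 0. Next I refine the tray and write a motion helper that only computes numbers.

```bash
cat >> h.py <<'E'
PO=np.array([.4958,-.0340]); PY=np.deg2rad(-4.3)   # press origin, yaw
def press(x,y):  # mm -> world m
    c,s=np.cos(PY),np.sin(PY); return PO+np.array([c*x-s*y,s*x+c*y])/1000
from scipy.spatial.transform import Rotation as Ro
def plan(wps,start=None,step=.045,astep=.14):
    """wps: list of (x,y,z,yaw) tool down -> prints calls of 5 rows (cm, rad) in tool axes of call start"""
    s=observe(); p=np.array(s['position']) if start is None else np.array(start[:3]); y=s['tool_rot'][2] if start is None else start[3]
    rows=[]
    for w in wps:
        q=np.array(w[:3]); dy=(w[3]-y+np.pi)%(2*np.pi)-np.pi
        n=max(1,int(np.ceil(max(np.linalg.norm(q-p)/step,abs(dy)/astep))))
        rows+=[(p+(q-p)*i/n,y+dy*i/n) for i in range(1,n+1)]; p,y=q,y+dy
    p0=np.array(s['position']) if start is None else np.array(start[:3]); y0=s['tool_rot'][2] if start is None else start[3]
    while len(rows)%5: rows.append(rows[-1])
    for k in range(0,len(rows),5):
        A=np.array([[np.cos(y0),np.sin(y0),0],[np.sin(y0),-np.cos(y0),0],[0,0,-1]])
        print([[*[round(float(v),1) for v in A@(r[0]-p0)*100],round(float(-(r[1]-y0)),2)] for r in rows[k:k+5]])
        # follow the rounded command so errors do not add up
        r=rows[k+4]; p0=p0+A.T@np.round(A@(r[0]-p0)*100,1)/100; y0=y0-round(float(-(r[1]-y0)),2)
    print("end",np.round(p0,4),round(y0,3))
E
python3 - <<'E'
from h import *
f=np.load("top0.npz");p,d=f['p'],f['d'];W=cloud("top",d);H=hsv(p)
tr=box(W,(.33,.22,-.02),(.62,.47,.06))&(H[...,1]<60); tr=biggest(tr)
ys,xs=np.nonzero(tr); P=np.array([ray("top",u,v,.02)[:2] for u,v in zip(xs,ys)]); print("tray",rect(P))
for n in("top","side"):
    f=np.load(n+"0.npz");W=cloud(n,f['d']); cr=box(W,(.33,-.47,.027),(.56,-.25,.045)); cr=biggest(cr); print(n,"crate",rect(W[cr][:,:2]))
plan([(.35,-.42,.36,.7),(.573,-.033,.30,1.54),(.573,-.033,.15,1.54)])
E
```

```text
tray (array([470.8, 343.6]), array([165.7, 214.3]), 85.24)
top crate (array([ 441.7, -363.5]), array([201. , 174.1]), 5.5)
side crate (array([ 442.9, -358.4]), array([200.2, 182.1]), 5.62)
[[3.2, -1.8, -1.8, -0.06], [6.4, -3.6, -3.7, -0.12], [9.6, -5.4, -5.5, -0.18], [12.9, -7.2, -7.4, -0.25], [16.1, -9.0, -9.2, -0.31]]
[[3.6, -0.8, -1.9, -0.06], [7.2, -1.5, -3.7, -0.12], [10.8, -3.3, -3.2, -0.2], [14.5, -5.2, -2.6, -0.27], [18.1, -7.0, -2.1, -0.35]]
[[4.0, -0.5, 0.6, -0.07], [8.0, -1.0, 1.1, -0.15], [12.1, -1.4, 1.7, -0.23], [16.1, -1.9, 2.2, -0.3], [20.1, -2.4, 2.7, -0.38]]
[[4.0, 1.1, 0.6, -0.08], [7.9, 2.1, 1.1, -0.15], [11.8, 3.2, 1.7, -0.23], [11.8, 3.2, 5.4, -0.23], [11.8, 3.2, 9.2, -0.23]]
[[-0.0, -0.0, 3.7, 0.0], [-0.0, -0.0, 7.5, 0.0], [-0.0, -0.0, 7.5, 0.0], [-0.0, -0.0, 7.5, 0.0], [-0.0, -0.0, 7.5, 0.0]]
end [ 0.5731 -0.033   0.1498] 1.541
```

play_rows(
  motion=[
    [3.2,-1.8,-1.8,0,0,-0.06,1],
    [6.4,-3.6,-3.7,0,0,-0.12,1],
    [9.6,-5.4,-5.5,0,0,-0.18,1],
    [12.9,-7.2,-7.4,0,0,-0.25,1],
    [16.1,-9.0,-9.2,0,0,-0.31,1],
  ],
)

```text
clock: 0.6
position: [0.2991, -0.4711, 0.3239]
tool_rot: [-3.141, 0.0, 0.584]
force: [0.6, -0.8, -0.1]
grip_width: 0.0851
finger_force: 0.0
```

play_rows(
  motion=[
    [3.6,-0.8,-1.9,0,0,-0.06,1],
    [7.2,-1.5,-3.7,0,0,-0.12,1],
    [10.8,-3.3,-3.2,0,0,-0.2,1],
    [14.5,-5.2,-2.6,0,0,-0.27,1],
    [18.1,-7.0,-2.1,0,0,-0.35,1],
  ],
)

```text
clock: 1.1
position: [0.4116, -0.3129, 0.344]
tool_rot: [-3.141, 0.0, 0.934]
force: [1.5, -0.8, -1.1]
grip_width: 0.0854
finger_force: 0.0
```

play_rows(
  motion=[
    [4.0,-0.5,0.6,0,0,-0.07,1],
    [8.0,-1.0,1.1,0,0,-0.15,1],
    [12.1,-1.4,1.7,0,0,-0.23,1],
    [16.1,-1.9,2.2,0,0,-0.3,1],
    [20.1,-2.4,2.7,0,0,-0.38,1],
  ],
)

```text
clock: 1.6
position: [0.5124, -0.1376, 0.317]
tool_rot: [-3.141, 0.0, 1.313]
force: [1.1, -1.1, 0.4]
grip_width: 0.0855
finger_force: 0.0
```

play_rows(
  motion=[
    [4.0,1.1,0.6,0,0,-0.08,1],
    [7.9,2.1,1.1,0,0,-0.15,1],
    [11.8,3.2,1.7,0,0,-0.23,1],
    [11.8,3.2,5.4,0,0,-0.23,1],
    [11.8,3.2,9.2,0,0,-0.23,1],
  ],
)

```text
clock: 2.1
position: [0.5737, -0.0319, 0.2243]
tool_rot: [3.141, -0.0, 1.543]
force: [0.8, -2.0, -1.4]
grip_width: 0.0854
finger_force: 0.0
```

play_rows(
  motion=[
    [0,0,3.7,0,0,0,1],
    [0,0,7.5,0,0,0,1],
    [0,0,7.5,0,0,0,1],
    [0,0,7.5,0,0,0,1],
    [0,0,7.5,0,0,0,1],
  ],
)

```text
clock: 2.6
position: [0.5742, -0.0331, 0.1523]
tool_rot: [3.139, -0.0, 1.541]
force: [-0.3, 0.1, 0.4]
grip_width: 0.0853
finger_force: 0.0
```

Run:
```python
from h import *
s=observe();print(np.round(s['position'],4),np.round(s['tool_rot'],3))
for n in("top","side"):
    p,d=grab(n);W=cloud(n,d);H=hsv(p)
    bl=(H[...,1]>170)&((H[...,0]<12)|(H[...,0]>174))&(H[...,2]>120)&box(W,(.5,-.15,.105),(.75,.15,.15))
    print(n,rect(W[bl][:,:2]),bl.sum())
cv2.imwrite("pics/s1.png",cv2.resize(p[100:260,120:330,::-1],None,fx=3.5,fy=3.5))
```

```text
[ 0.5742 -0.0331  0.1523] [ 3.139 -0.     1.541]
top (array([572.4,  11.7]), array([33.7,  7.4]), 87.58) 32
side (array([575.9, -30.4]), array([132.7,  15.7]), 87.78) 143
```

View pics/s1.png

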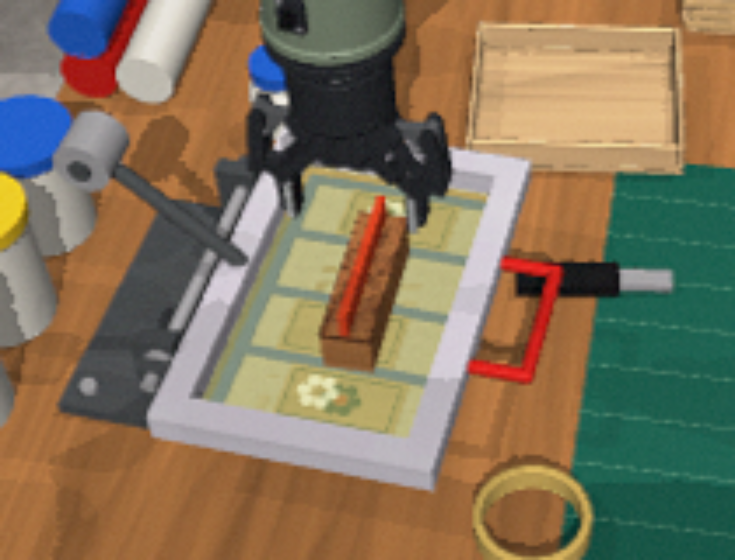

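The side picture shows the gripper straddling the squeegee along x (crop pixel about (365,265)), so I descend and grip.

play_rows(
  motion=[
    [0,0,2.5,0,0,0,1],
    [0,0,5,0,0,0,1],
    [0,0,7.5,0,0,0,1],
    [0,0,7.5,0,0,0,1],
    [0,0,7.5,0,0,0,-0.5],
  ],
  squeeze=40,
)

```text
clock: 3.2
position: [0.5737, -0.0332, 0.0765]
tool_rot: [3.141, -0.0, 1.541]
force: [-0.6, 0.0, -0.6]
grip_width: 0.0734
finger_force: 0.0
```

play_rows(
  motion=[
    [0,0,0,0,0,0,-0.5],
    [0,0,0,0,0,0,-0.5],
    [0,0,0,0,0,0,-0.5],
    [0,0,0,0,0,0,-0.5],
    [0,0,0,0,0,0,-0.5],
  ],
)

```text
clock: 3.7
position: [0.5738, -0.0334, 0.0767]
tool_rot: [3.14, 0.0, 1.54]
force: [-2.7, 0.0, 11.9]
grip_width: 0.0395
finger_force: 39.5
```

play_rows(
  motion=[
    [0,0,-2,0,0,0,-0.5],
    [0,0,-5,0,0,0,-0.5],
    [0,0,-9,0,0,0,-0.5],
    [0,0,-13,0,0,0,-0.5],
    [0,0,-13,0,0,0,-0.5],
  ],
)

```text
clock: 4.2
position: [0.5754, -0.0331, 0.2108]
tool_rot: [3.134, 0.0, 1.54]
force: [0.3, 0.4, -2.1]
grip_width: 0.0396
finger_force: 41.7
```

Run:
```python
from h import *
s=observe();print(np.round(s['position'],4),np.round(s['tool_rot'],3))
t=np.deg2rad(90-4.8)
plan([(.4725,.3465,.205,t),(.4725,.3465,.075,t)])
for n in("top","side"):
    p,d=grab(n);W=cloud(n,d);H=hsv(p)
    bl=(H[...,1]>170)&((H[...,0]<12)|(H[...,0]>174))&(H[...,2]>120)&box(W,(.5,-.15,.2),(.75,.15,.3))
    print(n,rect(W[bl][:,:2]),bl.sum(),np.percentile(W[bl][:,2],[10,90]))
    if n=="top":  # tags through the mesh
        np.save("top1.npy",p)
```

```text
[ 0.5754 -0.0331  0.2108] [3.134 0.    1.54 ]
[[4.2, -1.3, 0.1, 0.01], [8.4, -2.5, 0.1, 0.01], [12.5, -3.8, 0.2, 0.02], [16.7, -5.1, 0.3, 0.02], [20.9, -6.4, 0.3, 0.03]]
[[4.1, -1.4, 0.1, 0.01], [8.3, -2.7, 0.2, 0.01], [12.4, -4.1, 0.2, 0.02], [16.6, -5.5, 0.3, 0.02], [16.6, -5.5, 4.6, 0.02]]
[[-0.0, -0.0, 4.3, 0.0], [-0.0, -0.0, 8.7, 0.0], [-0.0, -0.0, 8.7, 0.0], [-0.0, -0.0, 8.7, 0.0], [-0.0, -0.0, 8.7, 0.0]]
end [0.4729 0.3468 0.0748] 1.49
top (array([575.2,  18. ]), array([24.9,  9.2]), 81.9) 27 [0.2552835  0.26341748]
side (array([580. , -11.5]), array([94.6, 16.5]), 88.91) 110 [0.23731471 0.258688  ]
```

play_rows(
  motion=[
    [4.2,-1.3,0.1,0,0,0.01,-0.5],
    [8.4,-2.5,0.1,0,0,0.01,-0.5],
    [12.5,-3.8,0.2,0,0,0.02,-0.5],
    [16.7,-5.1,0.3,0,0,0.02,-0.5],
    [20.9,-6.4,0.3,0,0,0.03,-0.5],
  ],
)

```text
clock: 4.8
position: [0.5142, 0.1787, 0.2011]
tool_rot: [-3.14, 0.001, 1.511]
force: [0.9, 0.1, -1.7]
grip_width: 0.0392
finger_force: 41.6
```

play_rows(
  motion=[
    [4.1,-1.4,0.1,0,0,0.01,-0.5],
    [8.3,-2.7,0.2,0,0,0.01,-0.5],
    [12.4,-4.1,0.2,0,0,0.02,-0.5],
    [16.6,-5.5,0.3,0,0,0.02,-0.5],
    [16.6,-5.5,4.6,0,0,0.02,-0.5],
  ],
)

```text
clock: 5.3
position: [0.469, 0.3544, 0.1588]
tool_rot: [3.138, -0.007, 1.497]
force: [1.8, 1.1, -2.6]
grip_width: 0.0393
finger_force: 41.7
```

play_rows(
  motion=[
    [0,0,4.3,0,0,0,-0.5],
    [0,0,8.7,0,0,0,-0.5],
    [0,0,10,0,0,0,-0.5],
    [0,0,10,0,0,0,-0.5],
    [0,0,10,0,0,0,-0.5],
  ],
)

```text
clock: 5.8
position: [0.471, 0.3471, 0.0576]
tool_rot: [3.141, -0.001, 1.491]
force: [0.1, 0.2, -1.2]
grip_width: 0.0392
finger_force: 41.5
```

Run:
```python
from h import *
s=observe();print(np.round(s['position'],4),np.round(s['tool_rot'],3))
p,d=grab("side","s2.png",(130,230,400,384),2.8)
```

```text
[0.471  0.3471 0.0576] [ 3.141e+00 -1.000e-03  1.491e+00]
```

View pics/s2.png

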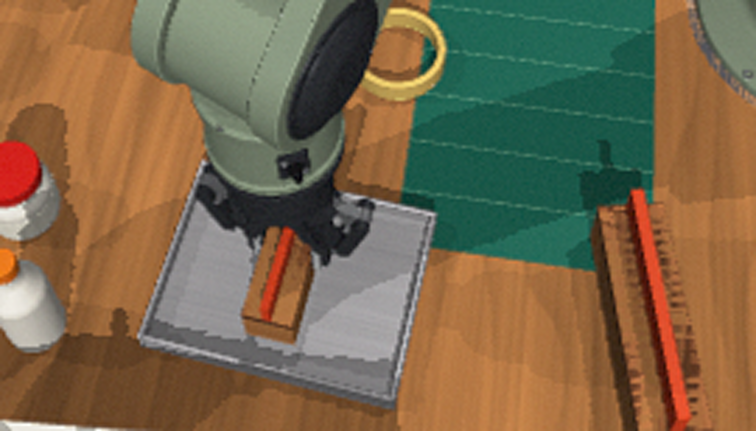

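The squeegee hangs upright over the tray floor (crop (275,290)) and clears the walls. I lower it and release.

play_rows(
  motion=[
    [0,0,1.5,0,0,0,-0.5],
    [0,0,2.8,0,0,0,-0.5],
    [0,0,3.4,0,0,0,-0.5],
    [0,0,3.8,0,0,0,-0.5],
    [0,0,3.9,0,0,0,-0.5],
  ],
)

```text
clock: 6.35
position: [0.4704, 0.3465, 0.0168]
tool_rot: [-3.141, 0.0, 1.491]
force: [0.0, -0.1, -1.1]
grip_width: 0.0392
finger_force: 41.6
```

play_rows(
  motion=[
    [0,0,0,0,0,0,0],
    [0,0,0,0,0,0,0.8],
    [0,0,0,0,0,0,1],
    [0,0,0,0,0,0,1],
    [0,0,0,0,0,0,1],
  ],
)

```text
clock: 6.85
position: [0.4707, 0.3466, 0.0175]
tool_rot: [3.141, -0.0, 1.491]
force: [0.1, 0.8, -0.6]
grip_width: 0.0854
finger_force: 0.0
```

play_rows(
  motion=[
    [0,0,-1,0,0,0,1],
    [0,0,-4,0,0,0,1],
    [0,0,-8,0,0,0,1],
    [0,0,-12,0,0,0,1],
    [0,0,-16,0,0,0,1],
  ],
)

```text
clock: 7.35
position: [0.4702, 0.3465, 0.1797]
tool_rot: [3.142, -0.0, 1.491]
force: [1.2, 0.1, 0.4]
grip_width: 0.0853
finger_force: 0.0
```

Run:
```python
from h import *
s=observe();print(np.round(s['position'],4),np.round(s['tool_rot'],3))
p,d=grab("side");W=cloud("side",d);H=hsv(p)
bl=(H[...,1]>170)&((H[...,0]<12)|(H[...,0]>174))&(H[...,2]>120)&box(W,(.35,.2,.03),(.6,.5,.1))
print(rect(W[bl][:,:2]),bl.sum(),np.percentile(W[bl][:,2],[10,90]))
h=press(-65,0); print("handle",h)
yw=np.pi/2+PY
plan([(.45,.15,.2,yw),(h[0],h[1],.2,yw),(h[0],h[1],.10,yw)])
```

```text
[0.4702 0.3465 0.1797] [ 3.142 -0.     1.491]
(array([473.3, 349.3]), array([130.2,  12.5]), 85.73) 243 [0.05574405 0.06812185]
handle [ 0.43098297 -0.02912638]
[[-4.0, -0.1, -0.3, -0.0], [-8.0, -0.2, -0.6, -0.0], [-12.0, -0.4, -0.8, -0.0], [-16.0, -0.5, -1.1, -0.0], [-19.9, -0.6, -1.4, -0.0]]
[[-3.6, -0.1, -0.0, -0.0], [-7.3, -0.2, -0.0, -0.0], [-10.9, -0.3, -0.0, -0.0], [-14.5, -0.4, -0.0, -0.0], [-18.1, -0.5, -0.0, -0.0]]
[[0.0, 0.0, 3.3, -0.0], [0.0, 0.0, 6.7, -0.0], [0.0, 0.0, 10.0, -0.0], [0.0, 0.0, 10.0, -0.0], [0.0, 0.0, 10.0, -0.0]]
end [ 0.4307 -0.0296  0.0999] 1.491
```

play_rows(
  motion=[
    [-4.0,-0.1,-0.3,0,0,0,0],
    [-8.0,-0.2,-0.6,0,0,0,-0.1],
    [-12.0,-0.4,-0.8,0,0,0,-0.1],
    [-16.0,-0.5,-1.1,0,0,0,-0.1],
    [-19.9,-0.6,-1.4,0,0,0,-0.1],
  ],
  squeeze=20,
)

```text
clock: 7.9
position: [0.4482, 0.1471, 0.192]
tool_rot: [3.141, 0.0, 1.491]
force: [1.9, -0.4, 0.2]
grip_width: 0.0384
finger_force: 0.0
```

play_rows(
  motion=[
    [-3.6,-0.1,0,0,0,0,-0.1],
    [-7.3,-0.2,0,0,0,0,-0.1],
    [-10.9,-0.3,0,0,0,0,-0.1],
    [-14.5,-0.4,0,0,0,0,-0.1],
    [-18.1,-0.5,0,0,0,0,-0.1],
  ],
)

```text
clock: 8.4
position: [0.4289, -0.0327, 0.192]
tool_rot: [3.141, 0.0, 1.491]
force: [0.8, 0.3, 0.7]
grip_width: 0.0384
finger_force: 0.0
```

play_rows(
  motion=[
    [0,0,3.3,0,0,0,-0.1],
    [0,0,6.7,0,0,0,-0.1],
    [0,0,9,0,0,0,-0.1],
    [0,0,9,0,0,0,-0.1],
    [0,0,9,0,0,0,-0.1],
  ],
)

```text
clock: 8.9
position: [0.4294, -0.0311, 0.1021]
tool_rot: [3.142, -0.0, 1.491]
force: [0.1, 0.8, 0.4]
grip_width: 0.0382
finger_force: 0.0
```

Run:
```python
from h import *
s=observe();print(np.round(s['position'],4),np.round(s['tool_rot'],3))
p,d=grab("side","s3.png",(150,100,330,270),3.3)
```

```text
[ 0.4294 -0.0311  0.1021] [ 3.142 -0.     1.491]
```

View pics/s3.png

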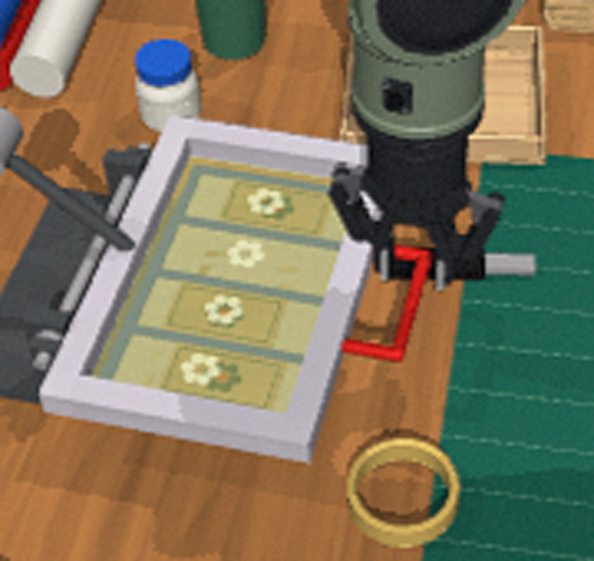

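The side crop shows the fingers straddling the red bar near (410,270). Tags with outlines lie in three pockets, and pocket 1 shows only the stencil flower at (245,252). I descend and grip.

play_rows(
  motion=[
    [0,0.1,2,0,0,0,-0.1],
    [0,0.1,4,0,0,0,-0.1],
    [0,0.1,4.7,0,0,0,-0.1],
    [0,0.1,4.7,0,0,0,-0.1],
    [0,0.1,4.7,0,0,0,-0.1],
  ],
)

```text
clock: 9.45
position: [0.4308, -0.0314, 0.0553]
tool_rot: [3.14, 0.0, 1.491]
force: [-0.8, 0.2, 0.7]
grip_width: 0.0381
finger_force: 0.0
```

play_rows(
  motion=[
    [0,0,0,0,0,0,-1],
    [0,0,0,0,0,0,-1],
    [0,0,0,0,0,0,-1],
    [0,0,0,0,0,0,-1],
    [0,0,0,0,0,0,-1],
  ],
)

```text
clock: 9.95
position: [0.4308, -0.0315, 0.055]
tool_rot: [3.14, 0.0, 1.491]
force: [-0.8, -1.4, 11.0]
grip_width: 0.0114
finger_force: 20.5
```

Run:
```python
from h import *
s=observe();print(np.round(s['position'],4),np.round(s['tool_rot'],3),s['force'],s['grip_width'])
```

```text
[ 0.4308 -0.0315  0.055 ] [3.14  0.    1.491] [-0.79504003 -1.37571153 10.99991683] 0.011366203917009696
```

```bash
cat >> h.py <<'E'
def arc(ths):
    """screen angles row by row from ths[0]; prints (y,z) tool shift per call"""
    f=lambda t:np.array([28*(1-np.cos(t)),-28*np.sin(t)])
    for k in range(0,len(ths)-1,5): print([[round(float(v),1) for v in f(t)-f(ths[k])] for t in ths[k+1:k+6]])
E
python3 -c "
from h import *
arc([0,.02,.06,.11,.17,.23]+list(np.linspace(.23,1.21,16)[1:])+[1.26,1.3,1.33,1.33,1.33])"
```

```text
[[0.0, -0.6], [0.1, -1.7], [0.2, -3.1], [0.4, -4.7], [0.7, -6.4]]
[[0.5, -1.8], [1.1, -3.5], [1.8, -5.2], [2.6, -6.8], [3.5, -8.4]]
[[1.0, -1.5], [2.1, -3.0], [3.3, -4.3], [4.6, -5.6], [6.0, -6.8]]
[[1.5, -1.1], [3.0, -2.1], [4.6, -3.0], [6.2, -3.9], [7.9, -4.6]]
[[1.3, -0.5], [2.4, -0.8], [3.2, -1.0], [3.2, -1.0], [3.2, -1.0]]
```

play_rows(
  motion=[
    [0,0,-0.6,0,0,0,-1],
    [0,0.1,-1.7,0,0,0,-1],
    [0,0.2,-3.1,0,0,0,-1],
    [0,0.4,-4.7,0,0,0,-1],
    [0,0.7,-6.4,0,0,0,-1],
  ],
)

```text
clock: 10.45
position: [0.4384, -0.032, 0.1199]
tool_rot: [3.139, -0.001, 1.491]
force: [16.9, -4.8, -6.0]
grip_width: 0.0112
finger_force: 20.4
```

play_rows(
  motion=[
    [0,0.5,-1.8,0,0,0,-1],
    [0,1.1,-3.5,0,0,0,-1],
    [0,1.8,-5.2,0,0,0,-1],
    [0,2.6,-6.8,0,0,0,-1],
    [0,3.5,-8.4,0,0,0,-1],
  ],
)

```text
clock: 10.95
position: [0.4752, -0.0348, 0.2044]
tool_rot: [3.135, -0.001, 1.491]
force: [35.4, -4.8, -25.0]
grip_width: 0.0112
finger_force: 21.7
```

play_rows(
  motion=[
    [0,0.2,0.1,0,0,0,-1],
    [0,0.4,0.2,0,0,0,-1],
    [0,0.4,0.2,0,0,0,-1],
    [0,0.4,0.2,0,0,0,-1],
    [0,0.4,0.2,0,0,0,-1],
  ],
)

```text
clock: 11.45
position: [0.473, -0.0347, 0.2002]
tool_rot: [-3.136, 0.001, 1.491]
force: [-17.4, 3.1, 11.8]
grip_width: 0.0111
finger_force: 23.1
```

Run:
```python
from h import *
s=observe();print(np.round(s['position'],4),np.round(s['tool_rot'],3),s['force'],s['moment'],s['grip_width'])
p,d=grab("side","s4.png",(130,40,350,270),2.6)
```

```text
[ 0.473  -0.0347  0.2002] [-3.136e+00  1.000e-03  1.491e+00] [-17.3800947    3.11576758  11.84507047] [0.57797859 3.55099027 0.01055527] 0.011067825144935435
```

View pics/s4.png

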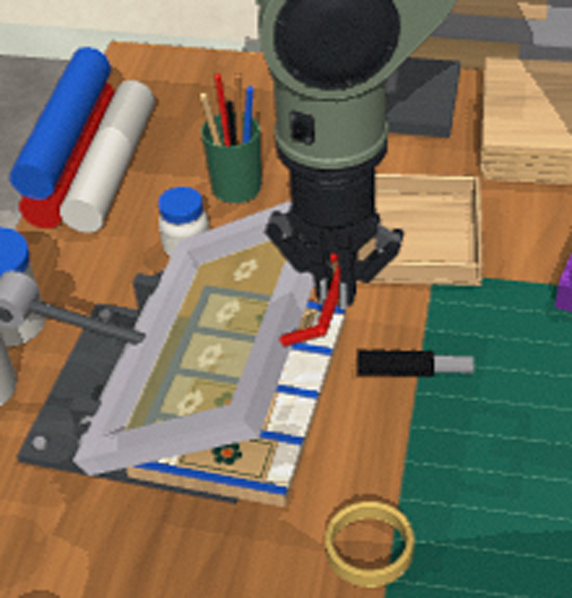

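```bash
python3 -c "
from h import *
arc([.55,.58,.62,.67,.72,.76,.79,.84,.89,.94,.98,1.01,1.06,1.11,1.16,1.2,1.22,1.26,1.29,1.31,1.32])"
```

```text
[[0.4, -0.7], [1.1, -1.6], [1.9, -2.8], [2.8, -3.8], [3.6, -4.7]]
[[0.6, -0.6], [1.6, -1.6], [2.7, -2.5], [3.8, -3.3], [4.7, -4.0]]
[[0.7, -0.5], [1.9, -1.2], [3.1, -1.8], [4.4, -2.4], [5.5, -2.8]]
[[0.5, -0.2], [1.6, -0.6], [2.4, -0.8], [2.9, -1.0], [3.2, -1.0]]
```

play_rows(
  motion=[
    [0,0.3,-0.7,0,0,0,-1],
    [0,1.0,-1.6,0,0,0,-1],
    [0,1.8,-2.9,0,0,0,-1],
    [0,2.7,-3.9,0,0,0,-1],
    [0,3.5,-4.8,0,0,0,-1],
  ],
)

```text
clock: 12.0
position: [0.5109, -0.0376, 0.2495]
tool_rot: [-3.141, -0.0, 1.491]
force: [-1.2, 0.7, 1.0]
grip_width: 0.0112
finger_force: 21.8
```

play_rows(
  motion=[
    [0,0.6,-0.6,0,0,0,-1],
    [0,1.6,-1.6,0,0,0,-1],
    [0,2.7,-2.5,0,0,0,-1],
    [0,3.8,-3.3,0,0,0,-1],
    [0,4.7,-4.0,0,0,0,-1],
  ],
)

```text
clock: 12.5
position: [0.5588, -0.0414, 0.2889]
tool_rot: [3.141, -0.001, 1.491]
force: [10.2, 2.5, -13.6]
grip_width: 0.0111
finger_force: 20.5
```

play_rows(
  motion=[
    [0,0.7,-0.4,0,0,0,-1],
    [0,1.9,-1.1,0,0,0,-1],
    [0,3.1,-1.7,0,0,0,-1],
    [0,4.4,-2.3,0,0,0,-1],
    [0,5.5,-2.7,0,0,0,-1],
  ],
)

```text
clock: 13.0
position: [0.6133, -0.0458, 0.3161]
tool_rot: [3.141, -0.001, 1.491]
force: [-0.9, 1.8, 2.9]
grip_width: 0.011
finger_force: 21.9
```

play_rows(
  motion=[
    [0,0.5,-0.2,0,0,0,-1],
    [0,1.5,-0.6,0,0,0,-1],
    [0,2.2,-0.8,0,0,0,-1],
    [0,2.6,-0.9,0,0,0,-1],
    [0,2.6,-0.9,0,0,0,-1],
  ],
)

```text
clock: 13.5
position: [0.6387, -0.0478, 0.3243]
tool_rot: [-3.142, -0.001, 1.491]
force: [1.7, 3.1, -1.0]
grip_width: 0.0111
finger_force: 21.5
```

Run:
```python
from h import *
s=observe();print(np.round(s['position'],4),np.round(s['tool_rot'],3),s['force'],s['moment'],s['grip_width'])
c,sn=np.cos(PY),np.sin(PY); d=s['position'][:2]-PO; x=(c*d[0]+sn*d[1])*1000; z=s['position'][2]*1000+18.7
print(x,z,np.arctan2(z-73.5,215-x),np.hypot(z-73.5,215-x))
```

```text
[ 0.6387 -0.0478  0.3243] [-3.142e+00 -1.000e-03  1.491e+00] [ 1.74888319  3.12822199 -1.0447626 ] [ 0.77505921 -0.21388761  0.01725834] 0.01108065896987135
143.54930272782101 342.9933682127677 1.3116294058544131 278.8043716503436
```

play_rows(
  motion=[
    [0,0,0,0,0,0,0.3],
    [0,0,0,0,0,0,0.3],
    [0,0,-2,0,0,0,0.3],
    [0,0,-5,0,0,0,0.3],
    [0,0,-8,0,0,0,0.3],
  ],
)

```text
clock: 14.0
position: [0.6379, -0.0486, 0.4052]
tool_rot: [-3.141, 0.001, 1.49]
force: [1.3, -0.2, 0.5]
grip_width: 0.0555
finger_force: 0.0
```

play_rows(
  motion=[
    [0,-4,0,0,0,0,0.3],
    [0,-8,0,0,0,0,0],
    [0,-12,0,0,0,0,-0.5],
    [0,-16,0,0,0,0,-1],
    [0,-20,0,0,0,0,-1],
  ],
)

```text
clock: 14.5
position: [0.4371, -0.0324, 0.4041]
tool_rot: [-3.141, 0.001, 1.49]
force: [0.2, -0.1, 0.1]
grip_width: 0.0003
finger_force: 0.0
```

Run:
```python
from h import *
s=observe();print(np.round(s['position'],4),np.round(s['tool_rot'],3))
for n in("top","side"):
    p,d=grab(n,n+"5.png",(160,60,360,260) if n=="top" else (110,20,330,240),2.7); np.savez(n+"5.npz",p=p,d=d)
a=cv2.imread("pics/top5.png");b=cv2.imread("pics/side5.png");h=min(a.shape[0],b.shape[0])
m=np.hstack([a[:h],b[:h]]);cv2.imwrite("pics/m5.png",cv2.resize(m,(800,int(800*h/m.shape[1]))))
```

```text
[ 0.4371 -0.0324  0.4041] [-3.141e+00  1.000e-03  1.490e+00]
```

View pics/m5.png

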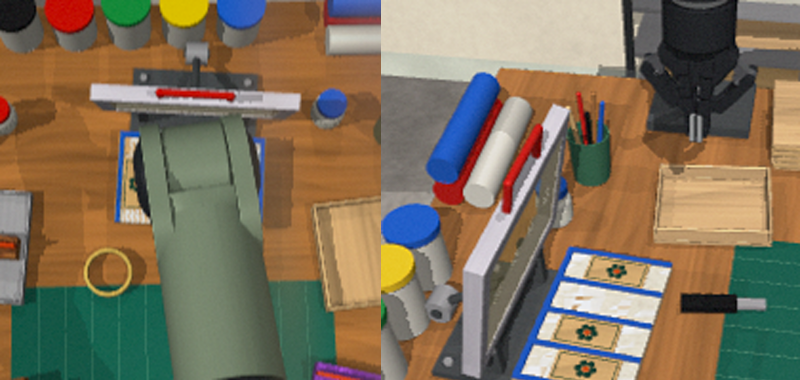

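The screen rests open. Tags lie in pockets 0, 2 and 3 (side half of the picture at (615,270), (580,333) and (570,370)), and pocket 1 is empty. Next I measure the tags and the platen.

Run:
```python
from h import *
f=np.load("side5.npz");p,d=f['p'],f['d'];W=cloud("side",d);H=hsv(p)
pl=box(W,(.46,-.25,.045),(.7,.15,.07))
print("platen z",np.median(W[pl][:,2]))
blue=pl&(H[...,0]>100)&(H[...,0]<130)&(H[...,1]>120)
c,s=np.cos(PY),np.sin(PY)
def pr(P): D=P[:,:2]-PO; return np.c_[c*D[:,0]+s*D[:,1],-s*D[:,0]+c*D[:,1]]*1000
B=pr(W[blue]); print("blue press extents",np.percentile(B,[1,99],axis=0).round(1), rect(W[blue][:,:2]))
tag=pl&(H[...,0]>8)&(H[...,0]<28)&(H[...,1]>75)&(H[...,2]>90)
n,l,st,_=cv2.connectedComponentsWithStats(cv2.morphologyEx(tag.astype(np.uint8),cv2.MORPH_CLOSE,np.ones((5,5))))
for i in range(1,n):
    if st[i,4]>150:
        v,u=np.nonzero(l==i); P=np.array([ray("side",a,b,.058) for a,b in zip(u,v)]); Q=pr(P)
        print(st[i,4],np.percentile(Q,[1,50,99],axis=0).round(1).tolist(),"depth z",np.median(W[l==i][:,2]).round(4), rect(P[:,:2]))
```

```text
platen z 0.05716342923939419
blue press extents [[   2.4 -131.6]
 [ 170.5  136.8]] (array([582.4, -38.6]), array([272.5, 170.9]), 85.48)
416 [[33.4, -121.9], [80.6, -95.4], [128.1, -69.9]] depth z 0.0584 (array([ 569.3, -135.6]), array([52.5, 96.5]), 85.31)
1493 [[15.6, 7.7], [79.9, 84.5], [149.1, 146.6]] depth z 0.0582 (array([570.9,  44.2]), array([162.5, 163.3]), 73.16)
```

Run:
```python
from h import *
f=np.load("side5.npz");p,d=f['p'],f['d'];W=cloud("side",d);H=hsv(p)
pl=box(W,(.46,-.25,.052),(.7,.15,.066))
c,s=np.cos(PY),np.sin(PY)
tag=pl&(H[...,0]>8)&(H[...,0]<28)&(H[...,1]>75)&(H[...,2]>90)
v,u=np.nonzero(tag); P=np.array([ray("side",a,b,.058) for a,b in zip(u,v)]); D=P[:,:2]-PO
Q=np.c_[c*D[:,0]+s*D[:,1],-s*D[:,0]+c*D[:,1]]*1000
for k,yc in enumerate((-97.5,-32.5,32.5,97.5)):
    m=abs(Q[:,1]-2.5-yc)<15; print(k,m.sum(),np.histogram(Q[m,0],range(0,180,8))[0])
    print(np.percentile(Q[m,0],[3,97]) if m.sum() else "")
yw=np.pi/2+PY
for k,y,x in((3,97.5,0),):
    pass
a=press(90,97.5); plan([(a[0],a[1],.2,yw),(a[0],a[1],.09,yw)])
```

```text
Traceback (most recent call last):
  File "h.py", line 14, in ray
    c=viewer.camera_info(n); r=c['R'].T@np.array([(u-c['cx'])/c['fx'],(v-c['cy'])/c['fy'],1]); o=-c['R'].T@c['t']
ValueError: time passes only in moves, steps and waits
```

```bash
sed -i 's/viewer.camera_info(n)/cam(n)/; ' h.py; sed -i '2a import functools\ncam=functools.lru_cache(None)(lambda n: viewer.camera_info(n))' h.py
python3 - <<'E'
from h import *
f=np.load("side5.npz");p,d=f['p'],f['d'];W=cloud("side",d);H=hsv(p)
pl=box(W,(.46,-.25,.052),(.7,.15,.066))
c,s=np.cos(PY),np.sin(PY)
tag=pl&(H[...,0]>8)&(H[...,0]<28)&(H[...,1]>75)&(H[...,2]>90)
v,u=np.nonzero(tag); P=np.array([ray("side",a,b,.058) for a,b in zip(u,v)]); D=P[:,:2]-PO
Q=np.c_[c*D[:,0]+s*D[:,1],-s*D[:,0]+c*D[:,1]]*1000
for k,yc in enumerate((-97.5,-32.5,32.5,97.5)):
    m=abs(Q[:,1]-2.5-yc)<15; print(k,m.sum(),np.histogram(Q[m,0],range(0,180,8))[0])
    print(np.percentile(Q[m,0],[3,97]) if m.sum() else "")
yw=np.pi/2+PY
a=press(90,97.5); plan([(a[0],a[1],.2,yw),(a[0],a[1],.09,yw)])
E
```

```text
0 194 [ 0  0  0  0 17 22 18 20 13  5  9  9 20 20 18 20  3  0  0  0  0  0]
[ 35.28973753 126.69332898]
1 7 [0 0 0 0 0 0 0 0 0 0 0 0 0 0 4 3 0 0 0 0 0 0]
[115.50550313 123.51447618]
2 233 [ 0  0  0  0  0 19 25 23 24 16  7 10  9 23 24 22 24  7  0  0  0  0]
[ 43.98525666 135.96544877]
3 266 [ 0  0  0 27 26 28 26 18 10 12 14 26 25 26 26  2  0  0  0  0  0  0]
[ 26.24135406 118.06057059]
[[1.4, 2.1, 2.9, -0.0], [2.9, 4.3, 5.9, -0.0], [4.3, 6.4, 8.8, -0.0], [5.8, 8.6, 11.7, -0.0], [7.2, 10.7, 14.7, -0.0]]
[[1.5, 2.1, 2.9, -0.01], [2.9, 4.3, 5.8, -0.01], [2.9, 4.3, 9.5, -0.01], [2.9, 4.3, 13.1, -0.01], [2.9, 4.3, 16.8, -0.01]]
end [0.5931 0.0563 0.0901] 1.5
```

Run:
```python
from h import *
a=press(86,97.5); plan([(.45,-.02,.35,.9),(a[0],a[1],.2,PY),(a[0],a[1],.075,PY)])
```

```text
[[0.3, 0.3, 1.1, 0.12], [0.5, 0.5, 2.2, 0.24], [0.8, 0.8, 3.3, 0.35], [1.1, 1.1, 4.4, 0.47], [1.3, 1.4, 5.5, 0.59]]
[[2.1, 0.8, 2.2, 0.14], [4.2, 1.7, 4.3, 0.28], [6.3, 2.6, 6.4, 0.42], [8.4, 3.4, 8.6, 0.56], [10.5, 4.3, 10.7, 0.7]]
[[2.1, -0.7, 2.2, 0.14], [4.3, -1.3, 4.3, 0.27], [4.3, -1.3, 8.5, 0.27], [4.3, -1.3, 12.6, 0.27], [4.3, -1.3, 16.8, 0.27]]
end [0.589  0.0563 0.0751] -0.07
```

Run:
```python
from h import *
a=press(71,97.5); plan([(.45,-.02,.35,.9),(a[0],a[1],.2,PY),(a[0],a[1],.075,PY)])
```

```text
[[0.3, 0.3, 1.1, 0.12], [0.5, 0.5, 2.2, 0.24], [0.8, 0.8, 3.3, 0.35], [1.1, 1.1, 4.4, 0.47], [1.3, 1.4, 5.5, 0.59]]
[[2.0, 0.6, 2.2, 0.14], [4.0, 1.3, 4.3, 0.28], [5.9, 2.0, 6.4, 0.42], [7.9, 2.7, 8.6, 0.56], [9.9, 3.4, 10.7, 0.7]]
[[1.9, -0.7, 2.2, 0.14], [3.9, -1.5, 4.3, 0.27], [3.9, -1.5, 8.5, 0.27], [3.9, -1.5, 12.6, 0.27], [3.9, -1.5, 16.8, 0.27]]
end [0.5739 0.0584 0.0751] -0.07
```

play_rows(
  motion=[
    [0.3,0.3,1.1,0,0,0.12,-1],
    [0.5,0.5,2.2,0,0,0.24,-1],
    [0.8,0.8,3.3,0,0,0.35,-1],
    [1.1,1.1,4.4,0,0,0.47,-1],
    [1.3,1.4,5.5,0,0,0.59,-1],
  ],
)

```text
clock: 15.1
position: [0.4542, -0.0205, 0.3488]
tool_rot: [3.141, 0.0, 0.895]
force: [0.4, -0.3, -0.3]
grip_width: -0.0
finger_force: 0.0
```

play_rows(
  motion=[
    [2.0,0.6,2.2,0,0,0.14,-1],
    [4.0,1.3,4.3,0,0,0.28,-1],
    [5.9,2.0,6.4,0,0,0.42,-1],
    [7.9,2.7,8.6,0,0,0.56,-1],
    [9.9,3.4,10.7,0,0,0.7,-1],
  ],
)

```text
clock: 15.6
position: [0.5429, 0.0362, 0.2412]
tool_rot: [3.141, 0.001, 0.194]
force: [0.1, -0.3, 0.4]
grip_width: 0.0002
finger_force: 0.0
```

play_rows(
  motion=[
    [1.9,-0.7,2.2,0,0,0.14,-1],
    [3.9,-1.5,4.3,0,0,0.27,-1],
    [3.9,-1.5,8.5,0,0,0.27,-1],
    [3.9,-1.5,12.6,0,0,0.27,-1],
    [3.9,-1.5,16.0,0,0,0.27,-1],
  ],
)

```text
clock: 16.1
position: [0.5769, 0.0584, 0.0801]
tool_rot: [3.141, 0.001, -0.069]
force: [1.0, -0.7, -0.2]
grip_width: -0.0001
finger_force: 0.0
```

play_rows(
  motion=[
    [0,0,0,0,0,0,-1],
    [0,0,0,0,0,0,-1],
    [0,0,0,0,0,0,-1],
    [0,0,0,0,0,0,-1],
    [0,0,0,0,0,0,-1],
  ],
)

```text
clock: 16.6
position: [0.5782, 0.0586, 0.0836]
tool_rot: [-3.141, -0.002, -0.069]
force: [-0.9, 0.7, 0.7]
grip_width: -0.0004
finger_force: 0.0
```

Run:
```python
from h import *
s=observe();print(np.round(s['position'],4),np.round(s['tool_rot'],3),np.round(s['qpos'],2))
a=press(71,97.5);print(a);plan([(a[0],a[1],.06,PY)])
p,d=grab("side","s6.png",(110,60,330,280),2.6)
```

```text
[0.5782 0.0586 0.0836] [-3.141e+00 -2.000e-03 -6.900e-02] [ 0.01  0.66 -0.3   1.82  0.29  0.7  -2.09]
[0.57391057 0.05790206]
[[-0.4, 0.1, 2.4, 0.01], [-0.4, 0.1, 2.4, 0.01], [-0.4, 0.1, 2.4, 0.01], [-0.4, 0.1, 2.4, 0.01], [-0.4, 0.1, 2.4, 0.01]]
end [0.5741 0.0579 0.0596] -0.079
```

View pics/s6.png

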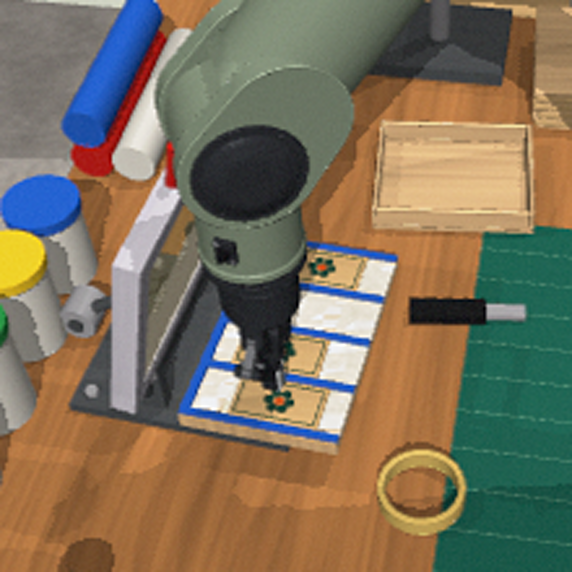

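The side picture shows the shut fingers over tag pocket 3 (crop (280,385)), clear of the screen. I press down step by step.

play_rows(
  motion=[
    [0,0,1.5,0,0,0,-1],
    [0,0,2.3,0,0,0,-1],
    [0,0,2.4,0,0,0,-1],
    [0,0,2.5,0,0,0,-1],
    [0,0,2.5,0,0,0,-1],
  ],
)

```text
clock: 17.15
position: [0.5773, 0.0585, 0.058]
tool_rot: [3.141, 0.0, -0.069]
force: [-10.1, -2.0, 29.8]
grip_width: 0.0001
finger_force: 14.9
```

play_rows(
  motion=[
    [0,0,0.1,0,0,0,-1],
    [0,0,0.1,0,0,0,-1],
    [0,0,0.1,0,0,0,-1],
    [0,0,0.1,0,0,0,-1],
    [0,0,0.1,0,0,0,-1],
  ],
)

```text
clock: 17.65
position: [0.5773, 0.0586, 0.0579]
tool_rot: [3.141, -0.0, -0.069]
force: [-16.1, -3.8, 48.7]
grip_width: -0.0001
finger_force: 24.1
```

play_rows(
  motion=[
    [0,0,-0.2,0,0,0,-1],
    [-1,0,-0.2,0,0,0,-1],
    [-2,0,-0.2,0,0,0,-1],
    [-3,0,-0.2,0,0,0,-1],
    [-4,0,-0.2,0,0,0,-1],
  ],
)

```text
clock: 18.15
position: [0.5369, 0.0616, 0.0581]
tool_rot: [-3.141, -0.0, -0.069]
force: [2.2, -0.4, 3.7]
grip_width: 0.0004
finger_force: 1.8
```

play_rows(
  motion=[
    [-0.6,0,0,0,0,0,-1],
    [-1.2,0,0,0,0,0,-1],
    [-1.8,0,0,0,0,0,-1],
    [-1.8,0,0,0,0,0,-1],
    [-1.8,0,0,0,0,0,-1],
  ],
)

```text
clock: 18.65
position: [0.5195, 0.0626, 0.0582]
tool_rot: [3.141, 0.0, -0.069]
force: [-0.1, 0.2, -0.3]
grip_width: -0.0002
finger_force: 0.0
```

```bash
cat >> h.py <<'E'
def tags(n="side",p=None,d=None):
    if p is None: p,d=grab(n)
    W=cloud(n,d);H=hsv(p); pl=box(W,(.42,-.25,.052),(.7,.15,.066))
    tag=pl&(H[...,0]>8)&(H[...,0]<28)&(H[...,1]>75)&(H[...,2]>90)
    v,u=np.nonzero(tag); P=np.array([ray(n,a,b,.058) for a,b in zip(u,v)]); D=P[:,:2]-PO
    c,s=np.cos(PY),np.sin(PY); Q=np.c_[c*D[:,0]+s*D[:,1],-s*D[:,0]+c*D[:,1]]*1000
    if n=="side": Q-=[1.5,2.5]
    for k,yc in enumerate((-97.5,-32.5,32.5,97.5)):
        m=abs(Q[:,1]-yc)<15
        if m.sum()>40: print(k,m.sum(),"front/back",np.percentile(Q[m,0],[2,98]).round(1))
    return p
E
python3 - <<'E'
from h import *
s=observe();print(np.round(s['position'],4),s['force'])
p=tags()
E
```

```text
[0.5195 0.0626 0.0582] [-0.1203434   0.20138124 -0.32016629]
2 141 front/back [ 67.5 135.4]
3 208 front/back [-26.6  66.8]
```

play_rows(
  motion=[
    [0,0,0.1,0,0,0,-1],
    [-0.3,0,0.1,0,0,0,-1],
    [-0.7,0,0.1,0,0,0,-1],
    [-1.1,0,0.1,0,0,0,-1],
    [-1.1,0,0.1,0,0,0,-1],
  ],
)

```text
clock: 19.2
position: [0.51, 0.0637, 0.058]
tool_rot: [-3.141, -0.003, -0.069]
force: [2.5, 1.0, 14.0]
grip_width: 0.0003
finger_force: 6.6
```

Run:
```python
from h import *
s=observe();print(np.round(s['position'],4),s['force'])
p=tags()
P=s['position'];a=press(-19,97.5); b=press(-55,97.5)
plan([(P[0],P[1],.12,PY),(a[0],a[1],.12,PY),(a[0],a[1],.037,PY)])
```

```text
[0.51   0.0637 0.058 ] [ 2.4726255   1.01594068 14.00140081]
2 172 front/back [ 56.3 135.5]
3 209 front/back [-36.2  56.5]
[[-0.0, 0.0, -3.1, 0.0], [-0.0, 0.0, -6.2, 0.01], [-2.6, 0.1, -6.2, 0.01], [-2.6, 0.1, -2.0, 0.01], [-2.6, 0.1, 2.1, 0.01]]
end [0.484  0.0645 0.037 ] -0.079
```

play_rows(
  motion=[
    [0,0,-3.1,0,0,0,-1],
    [0,0,-6.2,0,0,0.01,0],
    [-1.3,0,-6.2,0,0,0.01,1],
    [-2.6,0.1,-6.2,0,0,0.01,1],
    [-2.6,0.1,-6.2,0,0,0.01,1],
  ],
)

```text
clock: 19.75
position: [0.4817, 0.064, 0.1194]
tool_rot: [3.141, 0.001, -0.079]
force: [-0.0, -0.4, -0.2]
grip_width: 0.058
finger_force: 0.0
```

play_rows(
  motion=[
    [0,0,0,0,0,0,1],
    [0,0,2.5,0,0,0,1],
    [0,0,5.5,0,0,0,1],
    [0,0,8.2,0,0,0,1],
    [0,0,8.2,0,0,0,1],
  ],
)

```text
clock: 20.25
position: [0.4816, 0.0641, 0.0346]
tool_rot: [3.14, 0.004, -0.079]
force: [-0.5, 0.0, 0.4]
grip_width: 0.085
finger_force: 0.0
```

play_rows(
  motion=[
    [0,0,0,0,0,0,1],
    [0,0,0,0,0,0,0],
    [0,0,0,0,0,0,0],
    [0,0,0,0,0,0,0],
    [0,0,0,0,0,0,0],
  ],
  squeeze=20,
)

```text
clock: 20.75
position: [0.4834, 0.0643, 0.0381]
tool_rot: [-3.141, -0.002, -0.079]
force: [1.3, -1.0, 5.6]
grip_width: 0.0532
finger_force: 21.4
```

Run:
```python
from h import *
s=observe();print(np.round(s['position'],4),np.round(s['tool_rot'],3),s['force'],s['grip_width'],s['finger_force'])
p,d=grab("side","s7.png",(110,100,330,280),2.6)
```

```text
[0.4834 0.0643 0.0381] [-3.141e+00 -2.000e-03 -7.900e-02] [ 1.33703104 -0.9726037   5.61761832] 0.053248468437616915 21.359594464302063
```

View pics/s7.png

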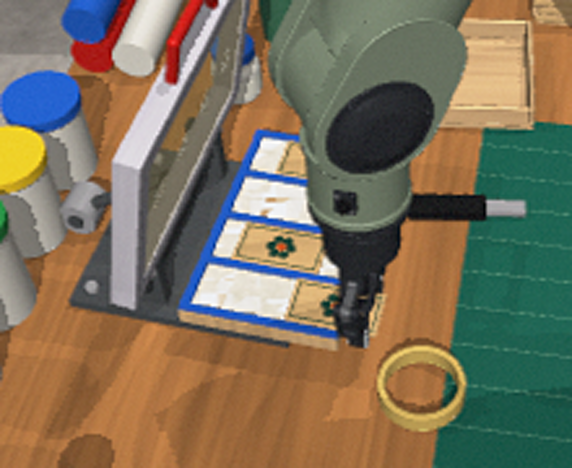

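Run:
```python
from h import *
cy=np.deg2rad(5.5); c=np.array([.4420,-.3610]); t=c-.030*np.array([np.cos(cy),np.sin(cy)])
P=observe()['position']
plan([(P[0],P[1],.058,PY),(P[0]-.02,P[1],.14,PY),(t[0],t[1],.14,cy),(t[0],t[1],.04,cy)])
```

```text
[[0.0, 0.0, -2.0, -0.0], [-1.0, 0.1, -6.1, -0.0], [-2.0, 0.2, -10.2, -0.0], [-2.2, 4.5, -10.2, -0.02], [-2.3, 8.8, -10.2, -0.04]]
[[-0.4, 4.3, 0.0, -0.02], [-0.7, 8.6, 0.0, -0.03], [-1.1, 12.9, 0.0, -0.05], [-1.4, 17.2, 0.0, -0.07], [-1.8, 21.5, 0.0, -0.08]]
[[-0.6, 4.2, 0.0, -0.02], [-1.3, 8.5, 0.0, -0.04], [-2.0, 12.7, 0.0, -0.06], [-2.0, 12.7, 3.3, -0.06], [-2.0, 12.7, 6.7, -0.06]]
[[-0.0, 0.0, 3.3, 0.0], [-0.0, 0.0, 3.3, 0.0], [-0.0, 0.0, 3.3, 0.0], [-0.0, 0.0, 3.3, 0.0], [-0.0, 0.0, 3.3, 0.0]]
end [ 0.4122 -0.3635  0.04  ] 0.101
```

play_rows(
  motion=[
    [0.0,0.0,-2.0,0,0,0,-0.3],
    [-1.0,0.1,-6.1,0,0,0,-0.3],
    [-2.0,0.2,-10.2,0,0,0,-0.3],
    [-2.2,4.5,-10.2,0,0,-0.02,-0.3],
    [-2.3,8.8,-10.2,0,0,-0.04,-0.3],
  ],
  squeeze=25,
)

```text
clock: 21.3
position: [0.4531, -0.0221, 0.1408]
tool_rot: [3.142, -0.003, -0.036]
force: [0.6, -1.6, -0.4]
grip_width: 0.0529
finger_force: 26.4
```

play_rows(
  motion=[
    [-0.4,4.3,0,0,0,-0.02,-0.3],
    [-0.7,8.6,0,0,0,-0.03,-0.3],
    [-1.1,12.9,0,0,0,-0.05,-0.3],
    [-1.4,17.2,0,0,0,-0.07,-0.3],
    [-1.8,21.5,0,0,0,-0.08,-0.3],
  ],
)

```text
clock: 21.8
position: [0.4258, -0.2376, 0.1396]
tool_rot: [3.141, -0.0, 0.042]
force: [1.8, 0.8, -0.9]
grip_width: 0.0532
finger_force: 26.4
```

play_rows(
  motion=[
    [-0.6,4.2,0,0,0,-0.02,-0.3],
    [-1.3,8.5,0,0,0,-0.04,-0.3],
    [-2.0,12.7,0,0,0,-0.06,-0.3],
    [-2.0,12.7,3.3,0,0,-0.06,-0.3],
    [-2.0,12.7,6.7,0,0,-0.06,-0.3],
  ],
)

```text
clock: 22.3
position: [0.4113, -0.3653, 0.0721]
tool_rot: [3.14, -0.001, 0.098]
force: [0.7, 0.6, -1.0]
grip_width: 0.0531
finger_force: 26.4
```

play_rows(
  motion=[
    [0,0,1,0,0,0,-0.3],
    [0,0,1,0,0,0,-0.3],
    [0,0,1,0,0,0,-0.3],
    [0,0,1,0,0,0,-0.3],
    [0,0,1,0,0,0,-0.3],
  ],
)

```text
clock: 22.8
position: [0.4121, -0.3638, 0.0635]
tool_rot: [3.14, -0.001, 0.101]
force: [0.1, -0.4, 0.3]
grip_width: 0.053
finger_force: 26.5
```

Run:
```python
from h import *
s=observe();print(np.round(s['position'],4),np.round(s['tool_rot'],3),s['force'],s['grip_width'],s['finger_force'])
p,d=grab("side","s8.png",(200,60,400,200),3)
W=cloud("side",d); cr=biggest(box(W,(.33,-.47,.027),(.56,-.25,.045))); print("crate",rect(W[cr][:,:2]))
```

```text
[ 0.4121 -0.3638  0.0635] [ 3.14e+00 -1.00e-03  1.01e-01] [ 0.0759694  -0.41197015  0.33897712] 0.05301415155330358 26.456581950187683
crate (array([ 442.7, -357.2]), array([200. , 177.4]), 5.64)
```

View pics/s8.png

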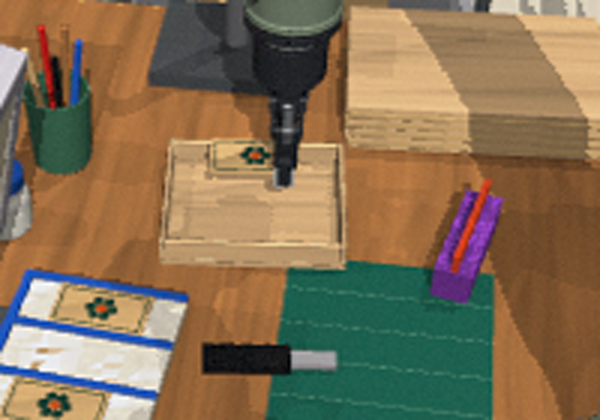

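The tag is held level, print up, above the crate (crop (245,157), with the height parallax). I lower it to the floor.

play_rows(
  motion=[
    [0,0,2,0,0,0,-0.3],
    [0,0,4,0,0,0,-0.3],
    [0,0,5.4,0,0,0,-0.3],
    [0,0,5.6,0,0,0,-0.3],
    [0,0,5.6,0,0,0,-0.3],
  ],
)

```text
clock: 23.35
position: [0.4117, -0.3634, 0.0064]
tool_rot: [-3.141, 0.0, 0.101]
force: [0.8, -1.0, 0.1]
grip_width: 0.0528
finger_force: 26.5
```

play_rows(
  motion=[
    [0,0,0.3,0,0,0,-0.3],
    [0,0,0.3,0,0,0,-0.3],
    [0,0,0.3,0,0,0,-0.3],
    [0,0,0.3,0,0,0,-0.3],
    [0,0,0.3,0,0,0,-0.3],
  ],
)

```text
clock: 23.85
position: [0.4117, -0.3636, 0.0035]
tool_rot: [3.141, -0.0, 0.101]
force: [0.2, 0.3, -1.3]
grip_width: 0.0532
finger_force: 26.5
```

play_rows(
  motion=[
    [0,0,0.3,0,0,0,-0.3],
    [0,0,0.3,0,0,0,-0.3],
    [0,0,0.3,0,0,0,0.6],
    [0,0,0.3,0,0,0,0.6],
    [0,0,0.3,0,0,0,0.6],
  ],
)

```text
clock: 24.35
position: [0.4115, -0.3635, 0.0001]
tool_rot: [-3.141, 0.0, 0.101]
force: [0.1, 0.1, 0.5]
grip_width: 0.0682
finger_force: 0.0
```

play_rows(
  motion=[
    [0,0,-1,0,0,0,0.6],
    [0,0,-4,0,0,0,0.6],
    [0,0,-8,0,0,0,0.6],
    [0,0,-12,0,0,0,0.6],
    [0,0,-14,0,0,0,0],
  ],
)

```text
clock: 24.85
position: [0.4123, -0.364, 0.144]
tool_rot: [3.139, -0.002, 0.101]
force: [0.5, -0.1, 0.5]
grip_width: 0.0553
finger_force: 0.0
```

```bash
cat >> h.py <<'E'
def crate(n="side"):
    p,d=grab(n);W=cloud(n,d);H=hsv(p)
    cr=biggest(box(W,(.30,-.50,.027),(.58,-.22,.045))); print(n,"crate",rect(W[cr][:,:2]))
    g=box(W,(.36,-.45,-.01),(.53,-.27,.03))&(H[...,2]<95)&(H[...,0]>35)&(H[...,0]<100)
    if g.sum(): print("flower",g.sum(),np.median(W[g],0).round(4))
    return p
E
python3 - <<'E'
from h import *
s=observe();print(np.round(s['position'],4))
p=crate(); cv2.imwrite("pics/s9.png",cv2.resize(p[90:160,240:330,::-1],None,fx=6,fy=6))
p,d=grab("side");tags("side",p,d)
a=press(80,-97.5); P=s['position']; plan([(.42,-.30,.16,.0),(a[0],a[1],.16,PY),(a[0],a[1],.068,PY)])
E
```

```text
[ 0.4123 -0.364   0.144 ]
side crate (array([ 442.7, -358.1]), array([199.9, 178.8]), 5.61)
flower 39 [ 0.4332 -0.3495  0.0068]
0 194 front/back [ 32.9 126.1]
2 231 front/back [ 41.6 135. ]
[[0.7, -3.2, -0.8, 0.05], [1.4, -6.3, -1.6, 0.1], [4.7, -9.3, -1.6, 0.12], [7.9, -12.2, -1.6, 0.13], [11.2, -15.2, -1.6, 0.15]]
[[2.8, -3.4, -0.0, 0.01], [5.6, -6.8, -0.0, 0.03], [5.6, -6.8, 3.0, 0.03], [5.6, -6.8, 6.1, 0.03], [5.6, -6.8, 9.2, 0.03]]
end [ 0.5681 -0.1368  0.0677] -0.08
```

View pics/s9.png

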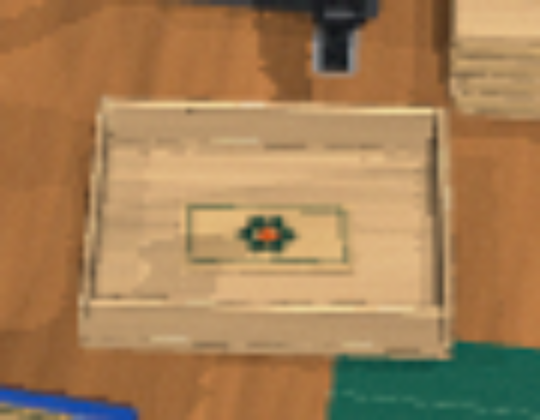

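The first tag lies flat, print up, near the crate middle (crop (268,235)). Next is the tag in pocket 0.

play_rows(
  motion=[
    [0.7,-3.2,-0.8,0,0,0.05,-0.5],
    [1.4,-6.3,-1.6,0,0,0.1,-1],
    [4.7,-9.3,-1.6,0,0,0.12,-1],
    [7.9,-12.2,-1.6,0,0,0.13,-1],
    [11.2,-15.2,-1.6,0,0,0.15,-1],
  ],
)

```text
clock: 25.45
position: [0.5082, -0.1997, 0.1561]
tool_rot: [3.142, 0.001, -0.05]
force: [1.0, -2.0, 0.5]
grip_width: -0.0004
finger_force: 0.0
```

play_rows(
  motion=[
    [2.8,-3.4,0,0,0,0.01,-1],
    [5.6,-6.8,0,0,0,0.03,-1],
    [5.6,-6.8,3.0,0,0,0.03,-1],
    [5.6,-6.8,6.1,0,0,0.03,-1],
    [5.6,-6.8,8.7,0,0,0.03,-1],
  ],
)

```text
clock: 25.95
position: [0.5663, -0.1353, 0.0674]
tool_rot: [-3.141, 0.001, -0.078]
force: [-0.3, -0.2, -0.6]
grip_width: -0.0004
finger_force: 0.0
```

play_rows(
  motion=[
    [0,0,0,0,0,0,-1],
    [0,0,0,0,0,0,-1],
    [0,0,0,0,0,0,-1],
    [0,0,0,0,0,0,-1],
    [0,0,0,0,0,0,-1],
  ],
)

```text
clock: 26.45
position: [0.5674, -0.136, 0.0702]
tool_rot: [3.141, -0.001, -0.079]
force: [-0.1, -0.0, -0.3]
grip_width: 0.0002
finger_force: 0.0
```

play_rows(
  motion=[
    [0,0,0.7,0,0,0,-1],
    [0,0,1.1,0,0,0,-1],
    [0,0,1.2,0,0,0,-1],
    [0,0,1.2,0,0,0,-1],
    [0,0,1.2,0,0,0,-1],
  ],
)

```text
clock: 26.95
position: [0.567, -0.1359, 0.058]
tool_rot: [3.141, -0.0, -0.079]
force: [-7.3, 1.5, 22.8]
grip_width: -0.0001
finger_force: 11.8
```

play_rows(
  motion=[
    [-0.5,0,0,0,0,0,-1],
    [-1.4,0,0,0,0,0,-1],
    [-2.3,0,0,0,0,0,-1],
    [-3.1,0,0,0,0,0,-1],
    [-3.8,0,0,0,0,0,-1],
  ],
)

```text
clock: 27.45
position: [0.5308, -0.1329, 0.0581]
tool_rot: [-3.141, -0.004, -0.079]
force: [6.2, -0.4, 10.3]
grip_width: -0.0
finger_force: 5.3
```

play_rows(
  motion=[
    [-0.7,0,0,0,0,0,-1],
    [-1.5,0,0,0,0,0,-1],
    [-2.3,0,0,0,0,0,-1],
    [-2.8,0,0,0,0,0,-1],
    [-2.8,0,0,0,0,0,-1],
  ],
)

```text
clock: 27.95
position: [0.5023, -0.1306, 0.058]
tool_rot: [3.142, -0.003, -0.079]
force: [1.0, -0.4, 17.3]
grip_width: -0.0003
finger_force: 8.6
```

Run:
```python
from h import *
s=observe();print(np.round(s['position'],4),s['force'])
tags(); tags("top")
```

```text
[ 0.5023 -0.1306  0.058 ] [ 1.01320864 -0.37689746 17.33341388]
0 186 front/back [-32.3  61.4]
2 232 front/back [ 41.6 134.6]
2 168 front/back [ 42.1 131.8]
3 43 front/back [  0.4 143.2]
```

play_rows(
  motion=[
    [0,0,-3.1,0,0,0,-1],
    [0,0.1,-5.5,0,0,0,0],
    [-1.5,0.2,-5.5,0,0,0,1],
    [-3.1,0.2,-5.5,0,0,0,1],
    [-3.1,0.2,-5.5,0,0,0,1],
  ],
)

```text
clock: 28.55
position: [0.4684, -0.1303, 0.1121]
tool_rot: [3.141, 0.001, -0.08]
force: [-0.5, -0.9, -0.4]
grip_width: 0.0584
finger_force: 0.0
```

play_rows(
  motion=[
    [0,0,0,0,0,0,1],
    [0,0,2.5,0,0,0,1],
    [0,0,5,0,0,0,1],
    [0,0,6.9,0,0,0,1],
    [0,0,6.9,0,0,0,1],
  ],
)

```text
clock: 29.05
position: [0.4695, -0.1296, 0.0412]
tool_rot: [-3.141, 0.003, -0.079]
force: [0.1, 0.5, -0.0]
grip_width: 0.0852
finger_force: 0.0
```

play_rows(
  motion=[
    [0,0,0,0,0,0,1],
    [0,0,0,0,0,0,0],
    [0,0,0,0,0,0,-0.3],
    [0,0,0,0,0,0,-0.3],
    [0,0,0,0,0,0,-0.3],
  ],
  squeeze=25,
)

```text
clock: 29.55
position: [0.4706, -0.1303, 0.0439]
tool_rot: [3.141, -0.001, -0.079]
force: [0.0, -0.1, 6.5]
grip_width: 0.0532
finger_force: 25.5
```

Run:
```python
from h import *
s=observe();print(np.round(s['position'],4),np.round(s['tool_rot'],3),s['force'],s['grip_width'],s['finger_force'])
cy=np.deg2rad(5.5); c=np.array([.4420,-.3610]); t=c-.030*np.array([np.cos(cy),np.sin(cy)])
P=s['position']
plan([(P[0],P[1],.063,PY),(P[0]-.02,P[1],.14,PY),(t[0],t[1],.14,cy),(t[0],t[1],.05,cy)])
```

```text
[ 0.4706 -0.1303  0.0439] [ 3.141e+00 -1.000e-03 -7.900e-02] [ 0.03483158 -0.10440714  6.52007658] 0.053184992880003015 25.51492542028427
[[0.0, 0.0, -1.9, -0.0], [-1.0, 0.1, -5.8, -0.0], [-2.0, 0.2, -9.6, -0.0], [-2.3, 4.1, -9.6, -0.03], [-2.7, 8.0, -9.6, -0.06]]
[[-0.5, 3.9, -0.0, -0.03], [-1.1, 7.8, -0.0, -0.06], [-1.7, 11.7, -0.0, -0.09], [-2.2, 15.6, -0.0, -0.12], [-2.2, 15.6, 3.0, -0.12]]
[[-0.0, 0.0, 3.0, 0.0], [-0.0, 0.0, 6.0, 0.0], [-0.0, 0.0, 6.0, 0.0], [-0.0, 0.0, 6.0, 0.0], [-0.0, 0.0, 6.0, 0.0]]
end [ 0.4124 -0.3635  0.0499] 0.101
```

play_rows(
  motion=[
    [0.0,0.0,-1.9,0,0,0,-0.3],
    [-1.0,0.1,-5.8,0,0,0,-0.3],
    [-2.0,0.2,-9.6,0,0,0,-0.3],
    [-2.3,4.1,-9.6,0,0,-0.03,-0.3],
    [-2.7,8.0,-9.6,0,0,-0.06,-0.3],
  ],
)

```text
clock: 30.05
position: [0.4374, -0.2085, 0.141]
tool_rot: [3.14, -0.003, -0.016]
force: [0.9, -0.5, -0.5]
grip_width: 0.053
finger_force: 26.5
```

play_rows(
  motion=[
    [-0.6,3.9,0,0,0,-0.03,-0.3],
    [-1.4,7.5,0,0,0,-0.06,-0.3],
    [-2.2,11.1,0,0,0,-0.09,-0.3],
    [-3.0,14.9,0,0,0,-0.12,-0.3],
    [-3.0,14.9,3.0,0,0,-0.12,-0.3],
  ],
)

```text
clock: 30.55
position: [0.4032, -0.3626, 0.1115]
tool_rot: [3.136, -0.003, 0.095]
force: [0.6, -0.7, -1.9]
grip_width: 0.0531
finger_force: 26.5
```

play_rows(
  motion=[
    [0,0,3.0,0,0,0,-0.3],
    [0,0,6.0,0,0,0,-0.3],
    [0,0,6.0,0,0,0,-0.3],
    [0,0,6.0,0,0,0,-0.3],
    [0,0,6.0,0,0,0,-0.3],
  ],
)

```text
clock: 31.05
position: [0.4047, -0.3566, 0.0509]
tool_rot: [3.14, -0.001, 0.101]
force: [-1.0, -0.7, 0.1]
grip_width: 0.0533
finger_force: 26.5
```

Run:
```python
from h import *
s=observe();print(np.round(s['position'],4),np.round(s['tool_rot'],3),s['grip_width'],s['finger_force'])
crate()
```

```text
[ 0.4047 -0.3566  0.0509] [ 3.14e+00 -1.00e-03  1.01e-01] 0.053332052156442884 26.487026810646057
side crate (array([ 442.8, -359.5]), array([200.6, 180.6]), 5.44)
flower 45 [ 0.4332 -0.3474  0.0062]
```

play_rows(
  motion=[
    [0,0,1.5,0,0,0,-0.3],
    [0,0,3,0,0,0,-0.3],
    [0,0,4,0,0,0,-0.3],
    [0,0,4.4,0,0,0,-0.3],
    [0,0,4.4,0,0,0,-0.3],
  ],
)

```text
clock: 31.6
position: [0.4036, -0.3558, 0.0054]
tool_rot: [-3.141, 0.002, 0.101]
force: [-6.4, 6.1, 17.8]
grip_width: 0.0527
finger_force: 37.3
```

play_rows(
  motion=[
    [0,0,0,0,0,0,-0.3],
    [0,0,0,0,0,0,-0.3],
    [0,0,0,0,0,0,0.6],
    [0,0,0,0,0,0,0.6],
    [0,0,0,0,0,0,0.6],
  ],
)

```text
clock: 32.1
position: [0.404, -0.3561, 0.005]
tool_rot: [-3.141, 0.0, 0.101]
force: [0.0, 0.5, 0.4]
grip_width: 0.0682
finger_force: 0.0
```

play_rows(
  motion=[
    [0,0,-1,0,0,0,0.6],
    [0,0,-4,0,0,0,0.6],
    [0,0,-8,0,0,0,0.6],
    [0,0,-12,0,0,0,0.6],
    [0,0,-14,0,0,0,0],
  ],
)

```text
clock: 32.6
position: [0.4048, -0.3567, 0.1491]
tool_rot: [3.139, -0.003, 0.101]
force: [1.2, 0.2, -0.4]
grip_width: 0.0553
finger_force: 0.0
```

Run:
```python
from h import *
s=observe();print(np.round(s['position'],4))
p=crate(); cv2.imwrite("pics/s10.png",cv2.resize(p[90:160,240:330,::-1],None,fx=6,fy=6))
a=press(88,32.5); plan([(.42,-.27,.16,-.02),(a[0],a[1],.16,PY),(a[0],a[1],.07,PY)])
```

```text
[ 0.4048 -0.3567  0.1491]
side crate (array([ 442.3, -356.6]), array([199.8, 181. ]), 5.58)
flower 44 [ 0.4237 -0.3386  0.0091]
[[1.2, -4.3, -0.5, 0.06], [2.3, -8.5, -0.9, 0.12], [5.1, -12.0, -0.9, 0.13], [7.8, -15.5, -0.9, 0.14], [10.5, -19.0, -0.9, 0.14]]
[[2.3, -3.8, -0.0, 0.01], [4.5, -7.7, -0.0, 0.02], [6.7, -11.5, -0.0, 0.03], [8.9, -15.3, -0.0, 0.04], [8.9, -15.3, 4.5, 0.04]]
[[0.0, -0.0, 4.5, -0.0], [0.0, -0.0, 4.5, -0.0], [0.0, -0.0, 4.5, -0.0], [0.0, -0.0, 4.5, -0.0], [0.0, -0.0, 4.5, -0.0]]
end [ 0.5858 -0.0083  0.0699] -0.079
```

View pics/s10.png

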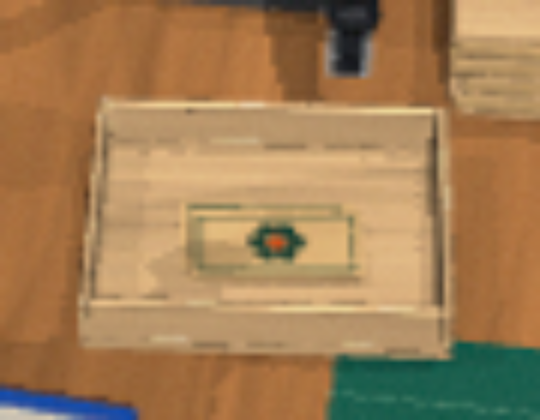

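The second tag lies flat, almost on the first (crop (275,242)). Last is the tag in pocket 2.

play_rows(
  motion=[
    [1.2,-4.3,-0.5,0,0,0.06,-0.5],
    [2.3,-8.5,-0.9,0,0,0.12,-1],
    [5.1,-12.0,-0.9,0,0,0.13,-1],
    [7.8,-15.5,-0.9,0,0,0.14,-1],
    [10.5,-19.0,-0.9,0,0,0.14,-1],
  ],
)

```text
clock: 33.15
position: [0.49, -0.155, 0.1549]
tool_rot: [3.141, -0.001, -0.04]
force: [0.6, -0.4, 0.1]
grip_width: -0.0003
finger_force: 0.0
```

play_rows(
  motion=[
    [2.3,-3.8,0,0,0,0.01,-1],
    [4.5,-7.7,0,0,0,0.02,-1],
    [6.7,-11.5,0,0,0,0.03,-1],
    [8.9,-15.3,0,0,0,0.04,-1],
    [8.9,-15.3,4.5,0,0,0.04,-1],
  ],
)

```text
clock: 33.65
position: [0.5896, -0.0006, 0.1134]
tool_rot: [-3.137, -0.01, -0.074]
force: [2.0, 0.2, -1.6]
grip_width: 0.0001
finger_force: 0.0
```

play_rows(
  motion=[
    [0,0,4.0,0,0,0,-1],
    [0,0,4.4,0,0,0,-1],
    [0,0,4.4,0,0,0,-1],
    [0,0,4.4,0,0,0,-1],
    [0,0,4.4,0,0,0,-1],
  ],
)

```text
clock: 34.15
position: [0.5854, -0.0074, 0.0673]
tool_rot: [-3.141, -0.003, -0.08]
force: [0.5, 0.3, 0.0]
grip_width: -0.0001
finger_force: 0.0
```

play_rows(
  motion=[
    [0,0,0,0,0,0,-1],
    [0,0,0,0,0,0,-1],
    [0,0,0,0,0,0,-1],
    [0,0,0,0,0,0,-1],
    [0,0,0,0,0,0,-1],
  ],
)

```text
clock: 34.65
position: [0.5843, -0.0072, 0.0653]
tool_rot: [3.142, 0.0, -0.079]
force: [-0.5, 0.8, 1.0]
grip_width: -0.0002
finger_force: 0.0
```

play_rows(
  motion=[
    [0,0,0.4,0,0,0,-1],
    [0,0,0.6,0,0,0,-1],
    [0,0,0.7,0,0,0,-1],
    [0,0,0.7,0,0,0,-1],
    [0,0,0.7,0,0,0,-1],
  ],
)

```text
clock: 35.15
position: [0.5843, -0.0071, 0.0582]
tool_rot: [-3.142, 0.0, -0.079]
force: [-0.6, -0.2, -0.2]
grip_width: 0.0
finger_force: 0.0
```

play_rows(
  motion=[
    [0,0,0,0,0,0,-1],
    [0,0,0,0,0,0,-1],
    [0,0,0,0,0,0,-1],
    [0,0,0,0,0,0,-1],
    [0,0,0,0,0,0,-1],
  ],
)

```text
clock: 35.65
position: [0.5843, -0.0072, 0.0583]
tool_rot: [3.142, 0.0, -0.079]
force: [0.4, -0.2, 0.3]
grip_width: -0.0002
finger_force: 0.0
```

play_rows(
  motion=[
    [0,0,0.1,0,0,0,-1],
    [0,0,0.13,0,0,0,-1],
    [0,0,0.13,0,0,0,-1],
    [0,0,0.13,0,0,0,-1],
    [0,0,0.13,0,0,0,-1],
  ],
)

```text
clock: 36.15
position: [0.5844, -0.0072, 0.058]
tool_rot: [3.141, -0.001, -0.079]
force: [-7.2, -0.3, 21.2]
grip_width: -0.0003
finger_force: 10.8
```

play_rows(
  motion=[
    [-0.5,0,0,0,0,0,-1],
    [-1.4,0,0,0,0,0,-1],
    [-2.3,0,0,0,0,0,-1],
    [-3.2,0,0,0,0,0,-1],
    [-4.0,0,0,0,0,0,-1],
  ],
)

```text
clock: 36.65
position: [0.5461, -0.0038, 0.0581]
tool_rot: [-3.141, -0.004, -0.079]
force: [5.4, -0.7, 9.7]
grip_width: 0.0002
finger_force: 4.9
```

play_rows(
  motion=[
    [-0.8,0,0,0,0,0,-1],
    [-1.7,0,0,0,0,0,-1],
    [-2.6,0,0,0,0,0,-1],
    [-3.4,0,0,0,0,0,-1],
    [-3.7,0,0,0,0,0,-1],
  ],
)

```text
clock: 37.15
position: [0.509, -0.0008, 0.0581]
tool_rot: [-3.141, -0.004, -0.079]
force: [6.6, -0.6, 9.9]
grip_width: -0.0002
finger_force: 5.0
```

Run:
```python
from h import *
s=observe();P=s['position'];print(np.round(P,4),s['force'])
d=P[:2]-PO;c,sn=np.cos(PY),np.sin(PY);print("press xy",(c*d[0]+sn*d[1])*1e3,(-sn*d[0]+c*d[1])*1e3)
tags()
```

```text
[ 0.509  -0.0008  0.0581] [ 6.56131051 -0.57794038  9.93040257]
press xy 10.699378719781379 34.07527074447303
2 197 front/back [-33.8  59.2]
```

play_rows(
  motion=[
    [0,0,-3.1,0,0,0,-1],
    [0,0.1,-5.5,0,0,0,0],
    [-1.5,0.1,-5.5,0,0,0,1],
    [-2.9,0.1,-5.5,0,0,0,1],
    [-2.9,0.1,-5.5,0,0,0,1],
  ],
)

```text
clock: 37.7
position: [0.4773, 0.0001, 0.1122]
tool_rot: [3.141, 0.001, -0.079]
force: [0.6, -1.1, 0.0]
grip_width: 0.0579
finger_force: 0.0
```

play_rows(
  motion=[
    [0,0,0,0,0,0,1],
    [0,0,2.5,0,0,0,1],
    [0,0,5,0,0,0,1],
    [0,0,6.9,0,0,0,1],
    [0,0,6.9,0,0,0,1],
  ],
)

```text
clock: 38.2
position: [0.4779, 0.0003, 0.041]
tool_rot: [3.141, 0.003, -0.079]
force: [1.5, 0.3, 0.2]
grip_width: 0.0856
finger_force: 0.0
```

play_rows(
  motion=[
    [0,0,0,0,0,0,1],
    [0,0,0,0,0,0,0],
    [0,0,0,0,0,0,-0.3],
    [0,0,0,0,0,0,-0.3],
    [0,0,0,0,0,0,-0.3],
  ],
  squeeze=25,
)

```text
clock: 38.7
position: [0.4791, 0.0002, 0.0436]
tool_rot: [-3.141, -0.001, -0.079]
force: [0.5, 0.3, 6.7]
grip_width: 0.0528
finger_force: 26.2
```

Run:
```python
from h import *
s=observe();print(np.round(s['position'],4),np.round(s['tool_rot'],3),s['force'],s['grip_width'],s['finger_force'])
cy=np.deg2rad(5.5); c=np.array([.4310,-.3510]); t=c-.030*np.array([np.cos(cy),np.sin(cy)])
P=s['position']
plan([(P[0],P[1],.063,PY),(P[0]-.02,P[1],.14,PY),(t[0],t[1],.14,cy),(t[0],t[1],.055,cy)])
crate()
```

```text
[4.791e-01 2.000e-04 4.360e-02] [-3.141e+00 -1.000e-03 -7.900e-02] [0.46431358 0.29625892 6.71024118] 0.05283512536612878 26.190049946308136
[[0.0, 0.0, -1.9, -0.0], [-1.0, 0.1, -5.8, -0.0], [-2.0, 0.2, -9.6, -0.0], [-2.4, 4.6, -9.6, -0.03], [-2.7, 9.1, -9.6, -0.05]]
[[-0.6, 4.4, -0.0, -0.02], [-1.2, 8.9, -0.0, -0.04], [-1.8, 13.3, -0.0, -0.06], [-2.4, 17.8, -0.0, -0.08], [-3.0, 22.2, -0.0, -0.1]]
[[-1.0, 4.4, -0.0, -0.03], [-1.0, 4.4, 4.2, -0.03], [-1.0, 4.4, 8.5, -0.03], [-1.0, 4.4, 8.5, -0.03], [-1.0, 4.4, 8.5, -0.03]]
end [ 0.4016 -0.354   0.0546] 0.101
side crate (array([ 409.9, -361.6]), array([134. , 179.4]), 5.56)
flower 41 [ 0.4259 -0.341   0.0111]
```

play_rows(
  motion=[
    [0.0,0.0,-1.9,0,0,0,-0.3],
    [-1.0,0.1,-5.8,0,0,0,-0.3],
    [-2.0,0.2,-9.6,0,0,0,-0.3],
    [-2.4,4.6,-9.6,0,0,-0.03,-0.3],
    [-2.7,9.1,-9.6,0,0,-0.05,-0.3],
  ],
)

```text
clock: 39.25
position: [0.4447, -0.0889, 0.1404]
tool_rot: [3.141, -0.003, -0.025]
force: [1.5, -0.8, 0.1]
grip_width: 0.0527
finger_force: 26.6
```

play_rows(
  motion=[
    [-0.6,4.4,0,0,0,-0.02,-0.3],
    [-1.2,8.9,0,0,0,-0.04,-0.3],
    [-1.8,13.3,0,0,0,-0.06,-0.3],
    [-2.4,17.8,0,0,0,-0.08,-0.3],
    [-3.0,22.2,0,0,0,-0.1,-0.3],
  ],
)

```text
clock: 39.75
position: [0.4073, -0.3114, 0.1393]
tool_rot: [3.141, -0.0, 0.071]
force: [1.0, 0.7, 0.3]
grip_width: 0.053
finger_force: 26.6
```

play_rows(
  motion=[
    [-1.0,4.4,0,0,0,-0.03,-0.3],
    [-1.0,4.4,4.2,0,0,-0.03,-0.3],
    [-1.0,4.4,8.5,0,0,-0.03,-0.3],
    [-1.0,4.4,8.5,0,0,-0.03,-0.3],
    [-1.0,4.4,8.5,0,0,-0.03,-0.3],
  ],
)

```text
clock: 40.25
position: [0.4013, -0.3536, 0.0547]
tool_rot: [-3.141, 0.001, 0.101]
force: [0.9, 0.0, 0.4]
grip_width: 0.0531
finger_force: 26.7
```

Run:
```python
from h import *
s=observe();print(np.round(s['position'],4),np.round(s['tool_rot'],3),s['grip_width'],s['finger_force'])
crate()
```

```text
[ 0.4013 -0.3536  0.0547] [-3.141e+00  1.000e-03  1.010e-01] 0.053109519361691615 26.72047734260559
side crate (array([ 442.5, -357.7]), array([200.2, 179.2]), 5.53)
flower 44 [ 0.4257 -0.3393  0.0102]
```

Crate is unmoved. I lower to TCP z 0.0115 and release.

play_rows(
  motion=[
    [0,0,1.5,0,0,0,-0.3],
    [0,0,3,0,0,0,-0.3],
    [0,0,4,0,0,0,-0.3],
    [0,0,4.3,0,0,0,-0.3],
    [0,0,4.3,0,0,0,-0.3],
  ],
)

```text
clock: 40.8
position: [0.401, -0.3537, 0.0105]
tool_rot: [-3.141, 0.001, 0.101]
force: [0.5, -0.3, 0.9]
grip_width: 0.0527
finger_force: 26.7
```

play_rows(
  motion=[
    [0,0,0,0,0,0,-0.3],
    [0,0,0,0,0,0,-0.3],
    [0,0,0,0,0,0,0.6],
    [0,0,0,0,0,0,0.6],
    [0,0,0,0,0,0,0.6],
  ],
)

```text
clock: 41.3
position: [0.4011, -0.3541, 0.0111]
tool_rot: [3.141, -0.0, 0.101]
force: [-0.0, -0.0, -0.7]
grip_width: 0.0683
finger_force: 0.0
```

play_rows(
  motion=[
    [0,0,-1,0,0,0,0.6],
    [0,0,-5,0,0,0,0.6],
    [0,0,-9,0,0,0,0.6],
    [0,0,-13,0,0,0,0.6],
    [0,0,-17,0,0,0,0],
  ],
)

```text
clock: 41.8
position: [0.4009, -0.3537, 0.1835]
tool_rot: [3.141, -0.0, 0.101]
force: [-0.3, -0.0, 1.1]
grip_width: 0.0553
finger_force: 0.0
```

play_rows(
  motion=[
    [0,-4,-4,0,0,0,0],
    [0,-8,-8,0,0,0,0],
    [0,-12,-12,0,0,0,0],
    [0,-15,-16,0,0,0,0],
    [0,-15,-20,0,0,0,0],
  ],
)

```text
clock: 42.3
position: [0.3851, -0.2027, 0.3764]
tool_rot: [-3.141, 0.001, 0.104]
force: [1.8, -1.5, 0.2]
grip_width: 0.0429
finger_force: 0.0
```

Run:
```python
from h import *
s=observe();print(np.round(s['position'],4),np.round(s['tool_rot'],3))
crate()
p,d=grab("side","s11.png",None,1.5); q,_=grab("top")
a=p[90:160,240:330];b=q[150:240,310:400]
cv2.imwrite("pics/m11.png",np.hstack([cv2.resize(a,(450,350)),cv2.resize(b,(350,350))])[:,:,::-1])
h=press(215-280*np.cos(1.35),0);yw=np.pi/2+PY
plan([(h[0]-.12,h[1],.45,yw),(h[0],h[1],.42,yw)])
```

```text
[ 0.3851 -0.2027  0.3764] [-3.141e+00  1.000e-03  1.040e-01]
side crate (array([ 442.7, -360. ]), array([200.6, 179.5]), 5.8)
flower 43 [ 0.4255 -0.3401  0.0141]
[[1.6, -1.4, -0.7, -0.14], [3.2, -2.9, -1.4, -0.28], [4.7, -4.3, -2.2, -0.42], [6.3, -5.8, -2.9, -0.56], [7.9, -7.2, -3.6, -0.7]]
[[2.2, -0.1, -0.7, -0.14], [4.3, -0.2, -1.4, -0.28], [6.4, -0.3, -2.2, -0.41], [8.6, -0.4, -2.9, -0.55], [10.7, -0.5, -3.6, -0.69]]
[[0.3, 4.0, 1.0, -0.0], [0.6, 8.0, 2.0, -0.0], [0.9, 12.0, 3.0, -0.0], [0.9, 12.0, 3.0, -0.0], [0.9, 12.0, 3.0, -0.0]]
end [ 0.6492 -0.0459  0.4199] 1.492
```

View pics/m11.png

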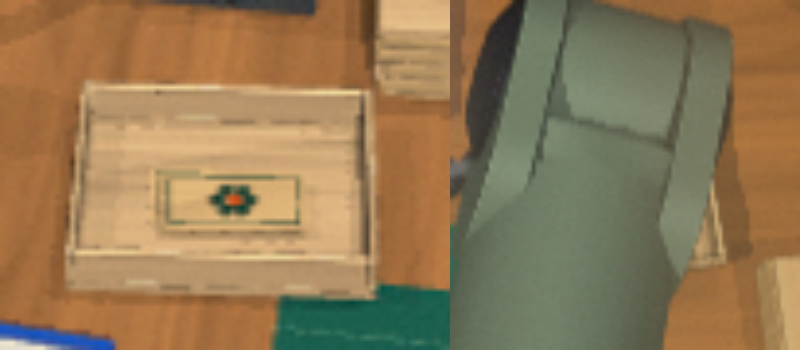

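View pics/s11.png

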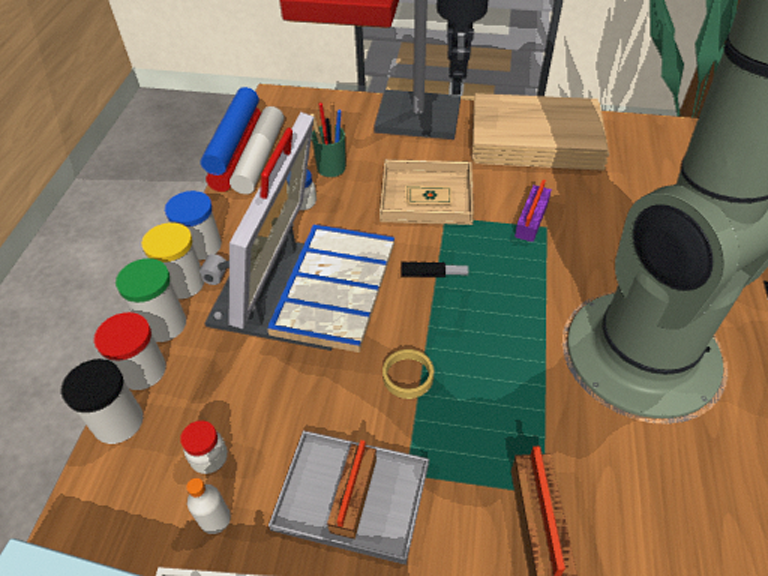

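All three tags are stacked flat in the crate (side view (428,195)), the squeegee stands in the tray (352,487) and the screen is open with its handle near (278,160). I go to the handle.

play_rows(
  motion=[
    [1.6,-1.4,-0.7,0,0,-0.14,0],
    [3.2,-2.9,-1.4,0,0,-0.28,0],
    [4.7,-4.3,-2.2,0,0,-0.42,0],
    [6.3,-5.8,-2.9,0,0,-0.56,0],
    [7.9,-7.2,-3.6,0,0,-0.7,0],
  ],
  squeeze=20,
)

```text
clock: 42.95
position: [0.4575, -0.126, 0.4106]
tool_rot: [-3.141, 0.001, 0.806]
force: [-0.2, -0.1, 0.1]
grip_width: 0.0426
finger_force: 0.0
```

play_rows(
  motion=[
    [2.2,-0.1,-0.7,0,0,-0.14,0],
    [4.3,-0.2,-1.4,0,0,-0.28,0],
    [6.4,-0.3,-2.2,0,0,-0.41,0],
    [8.6,-0.4,-2.9,0,0,-0.55,0],
    [10.7,-0.5,-3.6,0,0,-0.69,0],
  ],
)

```text
clock: 43.45
position: [0.5285, -0.0458, 0.4465]
tool_rot: [-3.141, 0.0, 1.496]
force: [0.4, 0.0, 0.3]
grip_width: 0.0428
finger_force: 0.0
```

play_rows(
  motion=[
    [0.3,3.0,0.5,0,0,0,0],
    [0.6,6.0,1.0,0,0,0,0],
    [0.9,9.0,1.0,0,0,0,0],
    [0.9,12.0,1.0,0,0,0,0],
    [0.9,12.0,1.0,0,0,0,0],
  ],
)

```text
clock: 43.95
position: [0.6506, -0.0472, 0.4341]
tool_rot: [-3.138, -0.001, 1.491]
force: [0.3, -0.1, -0.4]
grip_width: 0.0427
finger_force: 0.0
```

Run:
```python
from h import *
s=observe();print(np.round(s['position'],4),np.round(s['tool_rot'],3),s['grip_width'])
p,d=grab("side","s12.png",(110,20,310,180),3);W=cloud("side",d);H=hsv(p)
m=(H[...,1]>170)&((H[...,0]<8)|(H[...,0]>172))&box(W,(.5,-.15,.25),(.8,.1,.4)); 
t=m&(W[...,2]>.34); print(m.sum(),np.median(W[t],0).round(4),np.percentile(W[m][:,2],[2,98]))
print(press(215-280*np.cos(1.35),0))
```

```text
[ 0.6506 -0.0472  0.4341] [-3.138e+00 -1.000e-03  1.491e+00] 0.04265931298216349
282 [ 0.6484 -0.0333  0.3513] [0.30704824 0.3543128 ]
[ 0.64904554 -0.04552259]
```

View pics/s12.png

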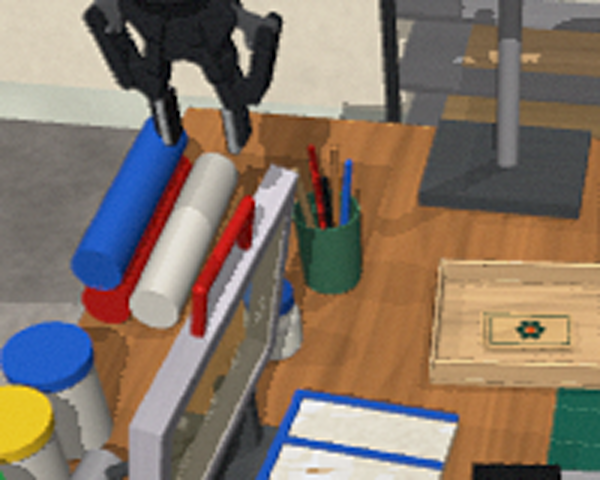

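The fingers stand over the red bar, which measures x 0.648 and top z 0.353. I descend and grip.

play_rows(
  motion=[
    [0,-0.1,3,0,0,0,0],
    [0,-0.1,6,0,0,0,0],
    [0,-0.1,9,0,0,0,0],
    [0,-0.1,10.5,0,0,0,0],
    [0,-0.1,10.5,0,0,0,0],
  ],
)

```text
clock: 44.5
position: [0.6467, -0.0473, 0.3304]
tool_rot: [-3.139, 0.0, 1.491]
force: [0.2, -1.0, 1.0]
grip_width: 0.0425
finger_force: 0.0
```

play_rows(
  motion=[
    [0,0,0,0,0,0,0],
    [0,0,0,0,0,0,-1],
    [0,0,0,0,0,0,-1],
    [0,0,0,0,0,0,-1],
    [0,0,0,0,0,0,-1],
  ],
)

```text
clock: 45.0
position: [0.6482, -0.0467, 0.3328]
tool_rot: [3.14, -0.0, 1.491]
force: [0.5, 0.4, 6.4]
grip_width: 0.0111
finger_force: 20.0
```

```bash
cat >> h.py <<'E'
def where():
    s=observe();P=s['position'];d=P[:2]-PO;c,sn=np.cos(PY),np.sin(PY);x=(c*d[0]+sn*d[1])*1e3;z=P[2]*1e3+18.7
    print("x,z",round(x,1),round(z,1),"th",round(np.arctan2(z-73.5,215-x),3),"r",round(np.hypot(z-73.5,215-x),1),"F",np.round(s['force'],1))
E
python3 - <<'E'
from h import *
where()
arc([1.33,1.31,1.28,1.25,1.21,1.17,1.13,1.09,1.05,1.01,.97,.93,.89,.85,.81,.77,.73,.69,.65,.61,.57,.53,.49,.45,.41,.37,.33,.29,.25,.21,.17,.14,.11,.08,.05,.03,.02,.01,0,0,0])
E
```

```text
x,z 152.9 351.5 th 1.351 r 284.8 F [0.5 0.4 6.4]
[[-0.5, 0.1], [-1.4, 0.4], [-2.2, 0.6], [-3.2, 1.0], [-4.2, 1.4]]
[[-1.0, 0.5], [-2.0, 1.0], [-3.0, 1.5], [-4.0, 2.1], [-4.9, 2.7]]
[[-0.9, 0.7], [-1.8, 1.3], [-2.7, 2.1], [-3.5, 2.8], [-4.3, 3.6]]
[[-0.8, 0.8], [-1.5, 1.7], [-2.2, 2.5], [-2.8, 3.5], [-3.5, 4.4]]
[[-0.6, 1.0], [-1.1, 1.9], [-1.6, 2.9], [-2.1, 3.9], [-2.5, 5.0]]
[[-0.4, 1.1], [-0.7, 2.1], [-1.0, 3.2], [-1.3, 4.3], [-1.5, 5.4]]
[[-0.1, 0.8], [-0.2, 1.7], [-0.3, 2.5], [-0.4, 3.3], [-0.4, 3.9]]
[[-0.0, 0.3], [-0.0, 0.6], [-0.0, 0.8], [-0.0, 0.8], [-0.0, 0.8]]
```

play_rows(
  motion=[
    [0,-0.5,0.1,0,0,0,-1],
    [0,-1.4,0.4,0,0,0,-1],
    [0,-2.2,0.6,0,0,0,-1],
    [0,-3.2,0.9,0,0,0,-1],
    [0,-4.2,1.3,0,0,0,-1],
  ],
)

```text
clock: 45.5
position: [0.606, -0.0434, 0.3193]
tool_rot: [3.14, -0.0, 1.491]
force: [3.0, -0.8, 1.7]
grip_width: 0.011
finger_force: 20.2
```

play_rows(
  motion=[
    [0,-1.0,0.5,0,0,0,-1],
    [0,-2.0,1.0,0,0,0,-1],
    [0,-3.0,1.5,0,0,0,-1],
    [0,-4.0,2.1,0,0,0,-1],
    [0,-4.9,2.7,0,0,0,-1],
  ],
)

```text
clock: 46.0
position: [0.5568, -0.0397, 0.2922]
tool_rot: [3.141, 0.001, 1.491]
force: [-0.6, -1.8, 4.8]
grip_width: 0.0111
finger_force: 20.9
```

```bash
sed -i "s/+18.7$/+14.2/; s/\*1e3+18.7/*1e3+14.2/" h.py; python3 -c "
from h import *
where()"
```

```text
x,z 61.3 306.4 th 0.987 r 279.1 F [-0.6 -1.8  4.8]
```

play_rows(
  motion=[
    [0,-0.9,0.7,0,0,0,-1],
    [0,-1.8,1.3,0,0,0,-1],
    [0,-2.7,2.0,0,0,0,-1],
    [0,-3.5,2.7,0,0,0,-1],
    [0,-4.3,3.5,0,0,0,-1],
  ],
)

```text
clock: 46.5
position: [0.5137, -0.0363, 0.2566]
tool_rot: [3.141, 0.0, 1.49]
force: [-2.2, -1.8, 3.7]
grip_width: 0.0109
finger_force: 21.1
```

play_rows(
  motion=[
    [0,-0.7,0.8,0,0,0,-1],
    [0,-1.5,1.6,0,0,0,-1],
    [0,-2.2,2.5,0,0,0,-1],
    [0,-2.8,3.4,0,0,0,-1],
    [0,-3.5,4.3,0,0,0,-1],
  ],
)

```text
clock: 47.0
position: [0.4782, -0.0335, 0.2128]
tool_rot: [-3.14, 0.0, 1.491]
force: [-1.3, -1.9, 1.5]
grip_width: 0.0109
finger_force: 21.2
```

```bash
python3 -c "
from h import *
where()"
```

```text
x,z -17.6 227.0 th 0.584 r 278.7 F [-1.3 -1.9  1.5]
```

play_rows(
  motion=[
    [0,-0.6,1.0,0,0,0,-1],
    [0,-1.1,1.9,0,0,0,-1],
    [0,-1.6,2.9,0,0,0,-1],
    [0,-2.1,3.9,0,0,0,-1],
    [0,-2.5,5.0,0,0,0,-1],
  ],
)

```text
clock: 47.5
position: [0.4521, -0.0314, 0.1625]
tool_rot: [-3.138, 0.001, 1.491]
force: [-14.0, -1.9, 5.2]
grip_width: 0.0109
finger_force: 22.3
```

play_rows(
  motion=[
    [0,-0.4,1.1,0,0,0,-1],
    [0,-0.7,2.1,0,0,0,-1],
    [0,-1.0,3.2,0,0,0,-1],
    [0,-1.3,4.3,0,0,0,-1],
    [0,-1.5,5.4,0,0,0,-1],
  ],
)

```text
clock: 48.0
position: [0.4361, -0.0302, 0.1081]
tool_rot: [-3.136, 0.001, 1.491]
force: [-14.8, -0.2, 1.8]
grip_width: 0.0109
finger_force: 22.6
```

```bash
python3 -c "
from h import *
where()"
```

```text
x,z -59.8 122.3 th 0.176 r 279.1 F [-14.8  -0.2   1.8]
```

play_rows(
  motion=[
    [0,-0.2,0.8,0,0,0,-1],
    [0,-0.3,1.7,0,0,0,-1],
    [0,-0.5,2.5,0,0,0,-1],
    [0,-0.5,3.3,0,0,0,-1],
    [0,-0.5,4.0,0,0,0,-1],
  ],
)

```text
clock: 48.5
position: [0.4314, -0.0298, 0.0683]
tool_rot: [-3.136, 0.001, 1.491]
force: [-14.9, -0.2, -0.0]
grip_width: 0.011
finger_force: 22.8
```

play_rows(
  motion=[
    [0,0,0.3,0,0,0,-1],
    [0,0,0.6,0,0,0,-1],
    [0,0,0.8,0,0,0,-1],
    [0,0,0.9,0,0,0,-1],
    [0,0,0.9,0,0,0,-1],
  ],
)

```text
clock: 49.0
position: [0.431, -0.0298, 0.0594]
tool_rot: [-3.136, 0.001, 1.491]
force: [-14.9, -1.2, -1.2]
grip_width: 0.0112
finger_force: 22.7
```

```bash
python3 -c "
from h import *
where()"
```

```text
x,z -64.9 73.6 th 0.0 r 279.9 F [-14.9  -1.2  -1.2]
```

play_rows(
  motion=[
    [0,-0.1,0.05,0,0,0,-1],
    [0,-0.1,0.1,0,0,0,-1],
    [0,-0.1,0.15,0,0,0,-1],
    [0,-0.1,0.15,0,0,0,-1],
    [0,-0.1,0.15,0,0,0,-1],
  ],
)

```text
clock: 49.5
position: [0.431, -0.0298, 0.0583]
tool_rot: [-3.137, 0.001, 1.491]
force: [-9.2, -1.8, -0.4]
grip_width: 0.011
finger_force: 22.6
```

play_rows(
  motion=[
    [0,0,0.1,0,0,0,-1],
    [0,0,0.15,0,0,0,-1],
    [0,0,0.2,0,0,0,-1],
    [0,0,0.2,0,0,0,-1],
    [0,0,0.2,0,0,0,-1],
  ],
)

```text
clock: 50.0
position: [0.431, -0.0298, 0.0562]
tool_rot: [-3.137, 0.001, 1.491]
force: [-10.3, -1.2, 1.0]
grip_width: 0.0112
finger_force: 22.6
```

Run:
```python
from h import *
for n in("side","top"):
    p,d=grab(n);W=cloud(n,d);H=hsv(p)
    fr=(H[...,1]<40)&(H[...,2]>150)&(d>0)&box(W,(.35,-.25,.07),(.62,.25,.12)); fr=biggest(fr)
    x=W[fr][:,0];z=W[fr][:,2]; print(n,np.polyfit(x,z,1),np.median(z[x<.52]),np.median(z[x>.56]) if (x>.56).any() else "")
    f=np.load(n+"0.npz");W=cloud(n,f['d']);m=fr&box(W,(.35,-.25,.07),(.62,.25,.12));x=W[m][:,0];z=W[m][:,2];print("start",np.median(z[x<.52]))
```

```text
side [-0.03234653  0.10363836] 0.08829181146995563 0.08669021859928383
start 0.0861398674465279
top [-0.011306    0.09356472] 0.0883730446971579 0.08692330476220983
start 0.08602512672634724
```

The screen is still about 0.01 rad up, so I continue.

play_rows(
  motion=[
    [0,0,0.1,0,0,0,-1],
    [0,0,0.2,0,0,0,-1],
    [0,0,0.25,0,0,0,-1],
    [0,0,0.3,0,0,0,-1],
    [0,0,0.3,0,0,0,-1],
  ],
)

```text
clock: 50.6
position: [0.431, -0.0298, 0.0533]
tool_rot: [-3.137, 0.001, 1.491]
force: [-11.2, -1.9, 2.8]
grip_width: 0.0113
finger_force: 23.1
```

play_rows(
  motion=[
    [0,0,0.1,0,0,0,-1],
    [0,0,0.1,0,0,0,-0.6],
    [0,0,0.1,0,0,0,-0.1],
    [0,0,0.1,0,0,0,-0.1],
    [0,0,0.1,0,0,0,-0.1],
  ],
)

```text
clock: 51.1
position: [0.4335, -0.0295, 0.0531]
tool_rot: [3.141, -0.0, 1.491]
force: [0.3, 0.3, -0.7]
grip_width: 0.0385
finger_force: 0.0
```

play_rows(
  motion=[
    [0,0,-1.5,0,0,0,-0.1],
    [0,0,-4,0,0,0,-0.1],
    [0,0,-8,0,0,0,-0.1],
    [0,0,-12,0,0,0,-0.1],
    [0,0,-16,0,0,0,-0.1],
  ],
)

```text
clock: 51.6
position: [0.4331, -0.0294, 0.2146]
tool_rot: [-3.141, -0.001, 1.491]
force: [1.0, -0.8, 0.2]
grip_width: 0.0386
finger_force: 0.0
```

play_rows(
  motion=[
    [0,-2,-4,0,0,0,-0.1],
    [0,-4,-8,0,0,0,-0.1],
    [0,-4,-12,0,0,0,-0.1],
    [0,-4,-12,0,0,0,-0.1],
    [0,-4,-12,0,0,0,-0.1],
  ],
)

```text
clock: 52.1
position: [0.3937, -0.0267, 0.3335]
tool_rot: [3.14, 0.001, 1.49]
force: [-0.5, -0.6, -0.6]
grip_width: 0.0385
finger_force: 0.0
```

Run:
```python
from h import *
print(np.round(observe()['force'],1))
crate()
p,d=grab("side","s13.png",None,1.5);W=cloud("side",d);H=hsv(p)
fr=biggest((H[...,1]<40)&(H[...,2]>150)&(d>0)&box(W,(.35,-.25,.07),(.62,.25,.12)))
x=W[fr][:,0];print("front z",np.median(W[fr][:,2][x<.52]))
bl=(H[...,1]>170)&((H[...,0]<12)|(H[...,0]>174))&(H[...,2]>120)&box(W,(.35,.2,.03),(.6,.5,.1))
print("blade",rect(W[bl][:,:2]),np.percentile(W[bl][:,2],[10,90]))
```

```text
[-0.5 -0.6 -0.6]
side crate (array([ 442.9, -359.4]), array([200.1, 181.7]), 5.6)
flower 38 [ 0.4238 -0.3405  0.0137]
front z 0.0861051477202705
blade (array([473.2, 349.6]), array([130.7,  12.7]), 85.48) [0.05114165 0.06803498]
```

View pics/s13.png

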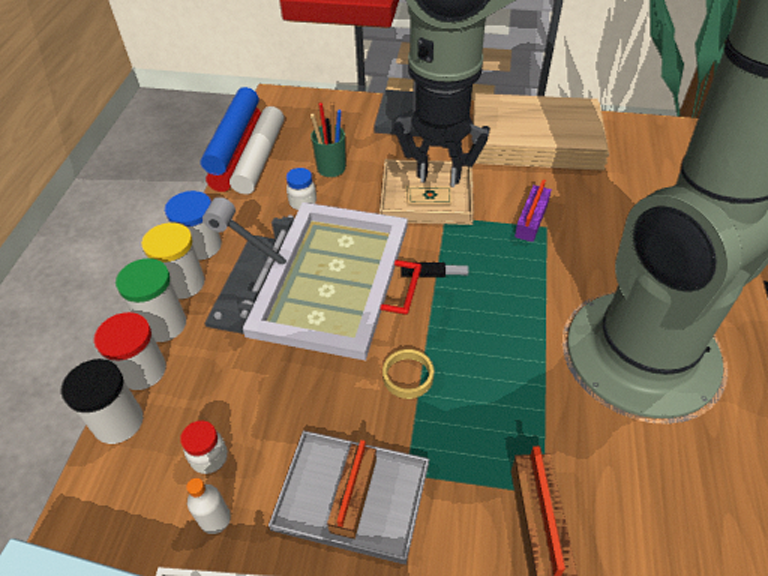

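The screen is fully down (front z 0.0861, as at the start), the tags are in the crate (428,195), the squeegee stands in the tray (352,487) and the bystanders look unmoved. I hand in.

```bash
python3 -c "
from workcell import bot
print(bot.job_done())"
```

```text
the job is handed in; nothing more can be done
None
```

The job is handed in, with no verdict returned: in the last pictures the squeegee stands blade up in the tray, all three tags lie flat, print up, stacked in the crate, the screen is fully down, and the other things on the bench look unmoved.

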